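Make up the candle display tray

ROBOT

A 6-joint arm with a two-finger parallel gripper is mounted at the origin on the work surface. World frame = base frame: x ahead of the robot, y to its left, z up, the work surface at z = 0. Lengths are in m, angles in rad, forces in N, time in s.
With the tool pointing down it reaches from about 0.35 to 0.775 m from the base axis. Payload 7.3 kg.
Tool frame: the origin (TCP) lies midway between the tips of the shut fingers; the grasp point (between the pads) lies grasp_offset behind it (grasp_offset is the distance from the TCP to the grasp point, in m); z points along the fingers, y is the line along which they close (so a half turn about z gives the same grasp; the last joint's range is limited). The gripper opens to 92 mm and grips with 3 to 60 N. Pads are 19 mm wide; open, the fingers measure 130 mm over their backs; the gripper's body (75 mm by 190 mm) begins 47 mm behind the grasp point.
Start: joints at [1.187, 0.342, 1.524, -0, 1.275, -0.146], TCP at [0.124, 0.51, 0.227] pointing down, gripper open.
Joint ranges: [-2.53, 2.53], [-0.77, 2.02], [0.04, 2.7], [-1, 4.14], [0.28, 2.66], [-3.11, 3.11]. Speed limits (rad/s): [2.57, 2.57, 3.14, 3.14, 3.14, 3.14].

INTERFACE

Orientations are given as [roll, pitch, yaw] about the fixed x, y, z axes, in that order (R = Rz(yaw) Ry(pitch) Rx(roll)).
In Python, from cell import * gives the robot as it stands.
- The arm moves only by the tool step_arm, never from a script. Its argument "plan" is a list of rows, each a list of 5 numbers: the closure, from -1 (fully open) to 1 (shut), then the shift along the tool's x, y, z in m, then the turn about the tool's z in rad. In form: [[hand, x, y, z, twist], ...]. A call has 1 to 20 rows; each row is the pose to reach, as a shift and turn from the pose commanded when the call began, along the tool's axes at that moment; what a row does not reach only later rows make up. A row lasts 1/8 s, in which the tool goes at most 62.5 mm and 10.7 degrees, less where a joint would pass 70% of its speed; a pose out of reach is approached as far as the arm can. A call with a gripper value outside its range is refused whole. The fingers move at their own pace and stop on an object; "grip_force" is the grip in N (left out, the last holds). Time passes only in rows, so rows that repeat a pose let the fingers close. It gives the time, the measured TCP pose, the force, the opening and the grip force at its end, in the units of the state.
- observe(): the state, without advancing time (a new reading comes with each control period).
- read_camera(name): name is "scene" or "top"; returns a dict with "img" (400x640x3 uint8, red, green, blue), "range_z" (400x640 float32, m along the optical axis (not along the pixel's ray), 0 where there is no reading), "fx", "fy", "cx", "cy" (pixels), "R" (3x3) and "t" (3): a world point X has camera coordinates R X + t. Camera axes: x right, y down, z forward; pixel columns grow to the right and rows downward; lengths in m; the calibration is good to about 2 mm. A picture is of the moment at which its call begins.
- hand_in(): hands the job in; it is judged then, once.
The state is a dict: "time": time; "qpos": joint angles; "qvel": joint speeds; "joint_efforts": joint torques, N m; "tool_pos": TCP position; "tool_rot": TCP orientation; "contact_force": force on the tool from outside, world axes, zero at the start; "torque": the same for the moment, N m; "opening": finger opening in m; "grip_force": force on a finger pad.
Only numpy, scipy, OpenCV 4.12 (cv2) and the standard library are available. Lean on these libraries where they do the work, as an engineer would, in place of code of your own. Each camera call takes 0.05 s, during which the arm holds its last target. There are 200 camera calls.

TASK

Make up the display tray with the candles that are here. Stand every pear-shaped candle upright, wick up, in one of the wooden rings in the middle of the tray, and stand the pillar candles upright in the cells of the two end bays, one to a cell, with some at both ends. The tray is light and overhangs its riser, so load it evenly: it must end up level and still centred on the riser; leave the jar, tape and small box alone.

Things in the scene. Friction and masses are not known exactly. Their poses are not given: they have to be found in the camera images.
- riser_top (a point): Centre of the top face of a fixed plywood riser block, 190 mm (its x) by 80 mm (its y), 40 mm high, on the table.
- tray: Light loose cardboard tray (180 g) lying across the riser; origin at the centre of its underside. 198 mm along its x, 240 mm along its y; floor 4 mm thick, outer walls 22 mm high, 4 mm thick. It overhangs the riser by 80 mm at both y ends. 16 mm high partitions at y = +-48 mm (4 mm thick) part a middle strip with three wooden rings from the two end bays.
- cradle: Fixed plywood cradle 96 x 234 mm in which the pear candles lean, 74 mm apart along its y; origin at the centre pocket on the table. Each pear's ball lies in a pocket against a 30 mm high back wall on the +x side, the lower end of its neck rests on a small steel wire saddle beneath it.
- tray_bay_left (a point): Centre of the floor (top face) of the tray's +y end bay, 66 mm (y) by 190 mm (x) inside; axes as the tray's. A 4 mm partition along y through this point, 12 mm higher than the floor, halves it into two cells (centres at x = +-48 mm), each with room for one pillar candle. Two pillars in one bay tip the tray if nothing else is in it.
- tray_bay_right (a point): Centre of the floor (top face) of the tray's -y end bay, 66 mm (y) by 190 mm (x) inside; axes as the tray's. A 4 mm partition along y through this point, 12 mm higher than the floor, halves it into two cells (centres at x = +-48 mm), each with room for one pillar candle. Two pillars in one bay tip the tray if nothing else is in it.
- tray_ring0 (a point): Centre of the mouth of wooden support ring 0 in the tray's middle strip: inner diameter 44 mm, outer 52 mm, 14 mm high, glued on the tray floor (its mouth is 18 mm above the tray's underside), rings 62 mm apart along the tray's x. A pear candle seated upright in it has its middle about 43 mm above this point.
- tray_ring1 (a point): Centre of the mouth of wooden support ring 1 in the tray's middle strip: inner diameter 44 mm, outer 52 mm, 14 mm high, glued on the tray floor (its mouth is 18 mm above the tray's underside), rings 62 mm apart along the tray's x. A pear candle seated upright in it has its middle about 43 mm above this point.
- tray_ring2 (a point): Centre of the mouth of wooden support ring 2 in the tray's middle strip: inner diameter 44 mm, outer 52 mm, 14 mm high, glued on the tray floor (its mouth is 18 mm above the tray's underside), rings 62 mm apart along the tray's x. A pear candle seated upright in it has its middle about 43 mm above this point.
- pear0_mid (a point): Half-way up a pear-shaped olive wax candle (100 g, 108 mm long), may be absent; z points from its round bottom to its wick (soft, 8 mm). A 56 mm ball, centred 26 mm below this point, and a straight 24 mm neck, free to grip 12 to 54 mm above this point. Cannot stand by itself; at first leans about 40 degrees towards the cradle's -x side. Lift it out straight up.
- pear1_mid (a point): Half-way up a pear-shaped olive wax candle (100 g, 108 mm long), may be absent; z points from its round bottom to its wick (soft, 8 mm). A 56 mm ball, centred 26 mm below this point, and a straight 24 mm neck, free to grip 12 to 54 mm above this point. Cannot stand by itself; at first leans about 40 degrees towards the cradle's -x side. Lift it out straight up.
- pear2_mid (a point): Half-way up a pear-shaped olive wax candle (100 g, 108 mm long), may be absent; z points from its round bottom to its wick (soft, 8 mm). A 56 mm ball, centred 26 mm below this point, and a straight 24 mm neck, free to grip 12 to 54 mm above this point. Cannot stand by itself; at first leans about 40 degrees towards the cradle's -x side. Lift it out straight up.
- pillar0_mid (a point): Cream pillar candle, upright cylinder 54 mm in diameter, 55 mm high, about 115 g, standing on the table; this point is its centre, half-way up; z is its axis. A soft 7 mm wick on top. May be absent.
- pillar1_mid (a point): Cream pillar candle, upright cylinder 54 mm in diameter, 55 mm high, about 115 g, standing on the table; this point is its centre, half-way up; z is its axis. A soft 7 mm wick on top. May be absent.
- pillar2_mid (a point): Cream pillar candle, upright cylinder 54 mm in diameter, 55 mm high, about 115 g, standing on the table; this point is its centre, half-way up; z is its axis. A soft 7 mm wick on top. May be absent.
- pillar3_mid (a point): Cream pillar candle, upright cylinder 54 mm in diameter, 55 mm high, about 115 g, standing on the table; this point is its centre, half-way up; z is its axis. A soft 7 mm wick on top. May be absent.
- jar: Amber glass jar candle, 70 mm diameter, 85 mm high, origin under it. A bystander.
- tape: Roll of grey tape lying flat, 90 mm diameter, 24 mm high, origin under it. A bystander.
- giftbox: Small closed cardboard box 90 x 90 x 60 mm, origin under it. A bystander.
Things that resemble listed ones, but are neither listed nor needed, are in the scene too. Leave any black or red look-alike of the part that bears pillar1_mid alone. Leave any blue look-alike of the part that bears pillar3_mid alone.

How it is judged:
At the end, for the whole second after the job is handed in: Every pear sits in a ring (12 mm sideways, middle 37-49 mm from the mouth), tilt under 0.2 rad; every pillar stands on an end bay's floor (tilt under 0.1), at least one per bay; tray level within 0.05 rad, within 30 mm of the riser's centre, at rest (angle between tray's own z axis and vertical below 0.05 rad and horizontal distance between tray and riser_top below 0.03 m and linear speed of tray below 0.03 m/s and ((horizontal distance between pear0_mid and tray_ring0 below 0.012 m and distance between pear0_mid and tray_ring0 between 0.037 and 0.049 m) or (horizontal distance between pear0_mid and tray_ring1 below 0.012 m and distance between pear0_mid and tray_ring1 between 0.037 and 0.049 m) or (horizontal distance between pear0_mid and tray_ring2 below 0.012 m and distance between pear0_mid and tray_ring2 between 0.037 and 0.049 m)) and angle between each of pear0_mid, pear1_mid, pear2_mid's own z axis and vertical below 0.2 rad and ((horizontal distance between pear1_mid and tray_ring0 below 0.012 m and distance between pear1_mid and tray_ring0 between 0.037 and 0.049 m) or (horizontal distance between pear1_mid and tray_ring1 below 0.012 m and distance between pear1_mid and tray_ring1 between 0.037 and 0.049 m) or (horizontal distance between pear1_mid and tray_ring2 below 0.012 m and distance between pear1_mid and tray_ring2 between 0.037 and 0.049 m)) and ((horizontal distance between pear2_mid and tray_ring0 below 0.012 m and distance between pear2_mid and tray_ring0 between 0.037 and 0.049 m) or (horizontal distance between pear2_mid and tray_ring1 below 0.012 m and distance between pear2_mid and tray_ring1 between 0.037 and 0.049 m) or (horizontal distance between pear2_mid and tray_ring2 below 0.012 m and distance between pear2_mid and tray_ring2 between 0.037 and 0.049 m)) and (y of pillar0_mid in the frame of tray between 0.055 and 0.116 m or y of pillar0_mid in the frame of tray between -0.116 and -0.055 m) and x of pillar0_mid in the frame of tray between -0.095 and 0.095 m and z of pillar0_mid in the frame of tray between 0.026 and 0.037 m and angle between each of pillar0_mid, pillar1_mid, pillar2_mid, pillar3_mid's own z axis and vertical below 0.1 rad and (y of pillar1_mid in the frame of tray between 0.055 and 0.116 m or y of pillar1_mid in the frame of tray between -0.116 and -0.055 m) and x of pillar1_mid in the frame of tray between -0.095 and 0.095 m and z of pillar1_mid in the frame of tray between 0.026 and 0.037 m and (y of pillar2_mid in the frame of tray between 0.055 and 0.116 m or y of pillar2_mid in the frame of tray between -0.116 and -0.055 m) and x of pillar2_mid in the frame of tray between -0.095 and 0.095 m and z of pillar2_mid in the frame of tray between 0.026 and 0.037 m and (y of pillar3_mid in the frame of tray between 0.055 and 0.116 m or y of pillar3_mid in the frame of tray between -0.116 and -0.055 m) and x of pillar3_mid in the frame of tray between -0.095 and 0.095 m and z of pillar3_mid in the frame of tray between 0.026 and 0.037 m and (y of pillar0_mid in the frame of tray between 0.055 and 0.116 m or y of pillar1_mid in the frame of tray between 0.055 and 0.116 m or y of pillar2_mid in the frame of tray between 0.055 and 0.116 m or y of pillar3_mid in the frame of tray between 0.055 and 0.116 m) and (y of pillar0_mid in the frame of tray between -0.116 and -0.055 m or y of pillar1_mid in the frame of tray between -0.116 and -0.055 m or y of pillar2_mid in the frame of tray between -0.116 and -0.055 m or y of pillar3_mid in the frame of tray between -0.116 and -0.055 m)); the robot touches nothing.
It fails at once if the jar is moved more than 30 mm (distance of jar from where it was at the start of the episode above 0.03 m).
It fails at once if the tape is moved more than 30 mm (distance of tape from where it was at the start of the episode above 0.03 m).
It fails at once if the giftbox is moved more than 30 mm (distance of giftbox from where it was at the start of the episode above 0.03 m).
Of pear0, pear1, pear2 only 2 to 3 are there at a start; the rules pass over those that are not, and their reading is None.
Of pillar0, pillar1, pillar2, pillar3 only 3 to 4 are there at a start; the rules pass over those that are not, and their reading is None.
At some moment in a run one of pillar0, pillar1, pillar2, pillar3 may be knocked a few centimetres aside while the robot is not near it.
It also fails if it takes over 210 s, if anything falls off the work surface, if the arm or the gripper's body presses on something with over 40 N, if the wrist force passes 120 N, or if a joint passes its speed limit or range.

## Working session

There is one attempt and no reset: what is moved stays moved. The work goes in short steps, Python scripts to look and compute and a tool call to move; the robot and the scene stay as the last step left them, time stands still between calls to the robot, and variables do not carry over. Pictures are saved under pics/ and viewed, at most 14 in all, crops included, and the job is handed in when it is done.

Besides the shell and the picture viewer there is one more tool, called after "Emit:" in YAML: its name, and indented under it one key for each argument. step_arm: Moves the arm, as the interface text tells. Its arguments: {"type":"object","properties":{"plan":{"type":"array","items":{"type":"array","items":{"type":"number"}}},"grip_force":{"type":"number"}},"required":["plan"]}

```bash
mkdir -p pics; ls; cat > h.py <<'E'
from cell import *
import numpy as np, cv2
def shot(n,f):
    c=read_camera(n); cv2.imwrite('pics/'+f,c['img'][:,:,::-1]); np.savez('pics/'+f[:-4]+'.npz',**c); return c
def world(c,u,v):
    z=c['range_z'][v,u]; p=np.stack([(u-c['cx'])/c['fx']*z,(v-c['cy'])/c['fy']*z,z],-1)
    return (p-c['t'])@c['R']
def cloud(c):
    v,u=np.mgrid[0:400,0:640]; return world(c,u,v)
E
python3 - <<'E'
from h import *
a=shot('top','top0.png');b=shot('scene','scene0.png')
for c in(a,b): print(c['R'],c['t'],c['fx'], 'cam pos',-c['R'].T@c['t'])
print(observe())
E
```

```text
pics
[[-0.00570985 -0.99996495 -0.00612291]
 [-0.99075066  0.00648716 -0.13553981]
 [ 0.13557478  0.00529237 -0.99075298]] [-0.00898797  0.58281166  1.29426774] 419.41021063273666 cam pos [ 0.40189966 -0.01961818  1.36123877]
[[ 0.38542096  0.92263439 -0.01401682]
 [ 0.55575372 -0.244233   -0.79466222]
 [-0.73660606  0.29848958 -0.60689001]] [-0.22008833 -0.25328695  1.88318198] 460.26209202668184 cam pos [ 1.61275508 -0.42091017  0.93852181]
{'time': 0.1, 'qpos': array([ 1.18699860e+00,  3.42663600e-01,  1.52491960e+00, -5.23203176e-06,
        1.27536372e+00, -1.45969824e-01]), 'qvel': array([ 0.00173241, -0.00121503, -0.00252281,  0.00037173, -0.0009499 ,
       -0.00188135]), 'joint_efforts': array([ 2.80667809e-03, -4.32009101e+01, -2.44696784e+01,  7.20883347e-02,
        5.25208097e-02, -6.68437065e-05]), 'tool_pos': array([0.12351748, 0.5099016 , 0.22610963]), 'tool_rot': array([-3.14025206e+00, -1.92030983e-04,  2.90376614e+00]), 'contact_force': array([ 0.0248446 , -0.87372594, -0.77648532]), 'torque': array([ 0.00378992,  0.04705627, -0.0370332 ]), 'grip_force': 0.0, 'opening': 0.09165478742026585}
```

View pics/top0.png

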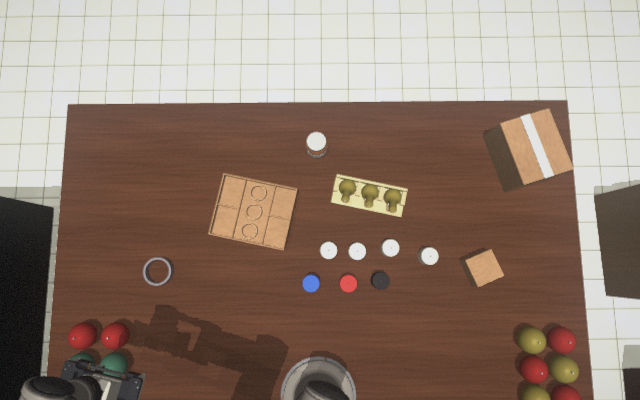

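View pics/scene0.png

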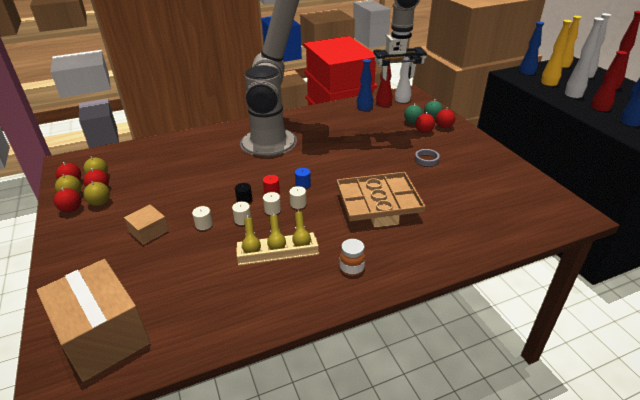

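The top view shows the tray centred at (253,211) with its rings at (259,193), (254,212) and (250,231). There are three pears in the cradle at (347,187), (371,193) and (393,199), and four cream pillars at (328,250), (357,251), (390,247) and (429,256). The blue, red and black look-alikes are at (311,283), (348,283) and (381,281). The scene view agrees.

```bash
cat >> h.py <<'E'
def ray(c,u,v,z):
    d=np.array([(u-c['cx'])/c['fx'],(v-c['cy'])/c['fy'],1])@c['R']; o=-c['R'].T@c['t']
    return o+d*(z-o[2])/d[2]
def blobs(m,amin):
    n,l,s,ce=cv2.connectedComponentsWithStats(m.astype(np.uint8)); 
    return [(ce[i],s[i],l==i) for i in range(1,n) if s[i][4]>=amin]
def pillars(c):
    hs=cv2.cvtColor(c['img'],cv2.COLOR_RGB2HSV); P=cloud(c)
    m=(hs[...,2]>140)&(hs[...,1]<70)&(P[...,2]>.045)&(P[...,2]<.075)&(P[...,0]>.1)&(P[...,0]<.75)
    for ce,s,l in blobs(m,25): print('pillar',ce.round(1),s,'ray',ray(c,*ce,.055).round(4),'cloud',np.median(P[l],0).round(4))
def tray(c):
    P=cloud(c); hs=cv2.cvtColor(c['img'],cv2.COLOR_RGB2HSV)
    m=(P[...,2]>.035)&(P[...,2]<.08)&(P[...,0]>.25)&(P[...,0]<.62)&(P[...,1]>.05)&(P[...,1]<.42)
    ce,s,l=max(blobs(m,500),key=lambda b:b[1][4]); 
    r=cv2.minAreaRect(cv2.findContours(l.astype(np.uint8),0,1)[0][0]); q=cv2.boxPoints(r)
    W=np.array([ray(c,*p,.062) for p in q]); print('corners',W.round(4).tolist(),'centre',W.mean(0).round(4),'sides',np.linalg.norm(W[1]-W[0]),np.linalg.norm(W[2]-W[1]))
    for a,b in((0,1),(1,2)): d=W[b]-W[a]; print('dir',np.degrees(np.arctan2(d[1],d[0])))
    Q=P[l]; A=np.c_[Q[:,:2],np.ones(len(Q))]; print('plane',np.linalg.lstsq(A,Q[:,2],rcond=None)[0].round(4),np.percentile(Q[:,2],[5,50,95]).round(4))
E
python3 - <<'E'
from h import *
c=dict(np.load('pics/top0.npz')); pillars(c); tray(c)
P=cloud(c); hs=cv2.cvtColor(c['img'],cv2.COLOR_RGB2HSV)
print('giftbox',[ (ce.round(),np.median(P[l],0).round(3)) for ce,s,l in blobs((P[...,2]>.05)&(P[...,2]<.07),60)])
# pears: olive darker, high saturation
roi=np.zeros((400,640),bool); roi[165:225,325:415]=1
m=roi&(hs[...,0]>15)&(hs[...,0]<40)&(hs[...,1]>130)&(hs[...,2]<150)&(P[...,2]>.015)
for ce,s,l in blobs(m,30):
    Q=P[l]; t=Q[:,2]; print('pear',ce.round(1),s,t.max().round(3),'mean',Q.mean(0).round(4))
    for lo in np.arange(.02,.12,.01):
        k=(t>=lo)&(t<lo+.01); 
        if k.sum(): print('  ',lo.round(2),k.sum(),Q[k].mean(0).round(4))
m=roi&(P[...,2]>.005)
r=cv2.minAreaRect(cv2.findNonZero(m.astype(np.uint8))); print('cradle',r)
big=cv2.resize(c['img'][160:260,200:460,::-1],None,fx=3,fy=3,interpolation=cv2.INTER_CUBIC)
s=dict(np.load('pics/scene0.npz'))['img'][150:280,190:430,::-1]; cv2.imwrite('pics/z1.png',np.vstack([big,np.pad(cv2.resize(s,None,fx=2.2,fy=2.2),((0,0),(0,252),(0,0)))])[:,:780][:590])
E
```

```text
pillar [390.4 247.8] [382 240  18  17 233] ray [ 0.4523 -0.2261  0.055 ] cloud [ 0.4518 -0.2255  0.054 ]
pillar [328.3 250.1] [320 242  17  17 230] ray [ 0.4463 -0.0336  0.055 ] cloud [ 0.4466 -0.0329  0.0535]
pillar [357.  251.1] [349 243  17  17 236] ray [ 0.4425 -0.1226  0.055 ] cloud [ 0.4429 -0.1227  0.0534]
pillar [429.3 255.9] [421 248  18  17 240] ray [ 0.4267 -0.3454  0.055 ] cloud [ 0.4263 -0.3457  0.0534]
corners [[0.4978, 0.3391, 0.062], [0.6725, 0.3066, 0.062], [0.618, 0.0657, 0.062], [0.4454, 0.1022, 0.062]] centre [0.5584 0.2034 0.062 ] sides 0.17769962870790534 0.2469560282779745
dir -10.547741101603629
dir -102.73896440390696
plane [-0.0097  0.0037  0.0501] [0.0389 0.0438 0.0595]
giftbox [(array([501., 162.]), array([ 0.723, -0.585,  0.061])), (array([317., 150.]), array([ 0.763, -0.   ,  0.057])), (array([253., 209.]), array([0.582, 0.191, 0.058])), (array([348., 187.]), array([ 0.647, -0.097,  0.056])), (array([257., 193.]), array([0.628, 0.189, 0.056])), (array([370., 191.]), array([ 0.631, -0.168,  0.056])), (array([393., 196.]), array([ 0.615, -0.239,  0.056])),
[... 995 characters left out ...]
[536., 393.]), array([ 0.025, -0.637,  0.061])), (array([566., 393.]), array([ 0.025, -0.726,  0.061]))]
pear [346.8 188.2] [340 185  15   7  34] 1.361 mean [ 0.6333 -0.0919  0.0951]
   0.04 6 [ 0.6461 -0.0863  0.0475]
   0.05 17 [ 0.642  -0.0972  0.0547]
   0.06 8 [ 0.6353 -0.0938  0.0643]
   0.07 2 [ 0.6288 -0.0917  0.0717]
pear [394.2 198.5] [387 189  13  20  62] 0.1 mean [ 0.6056 -0.2412  0.0627]
   0.04 10 [ 0.6183 -0.2431  0.0474]
   0.05 27 [ 0.6141 -0.2451  0.0544]
   0.06 8 [ 0.6023 -0.24    0.0632]
   0.07 7 [ 0.5939 -0.234   0.0761]
   0.08 4 [ 0.5867 -0.2342  0.0838]
   0.09 5 [ 0.5776 -0.2352  0.0938]
   0.1 1 [ 0.5705 -0.2363  0.1005]
cradle ((368.5, 194.5), (87.0, 59.0), -0.0)
```

View pics/z1.png

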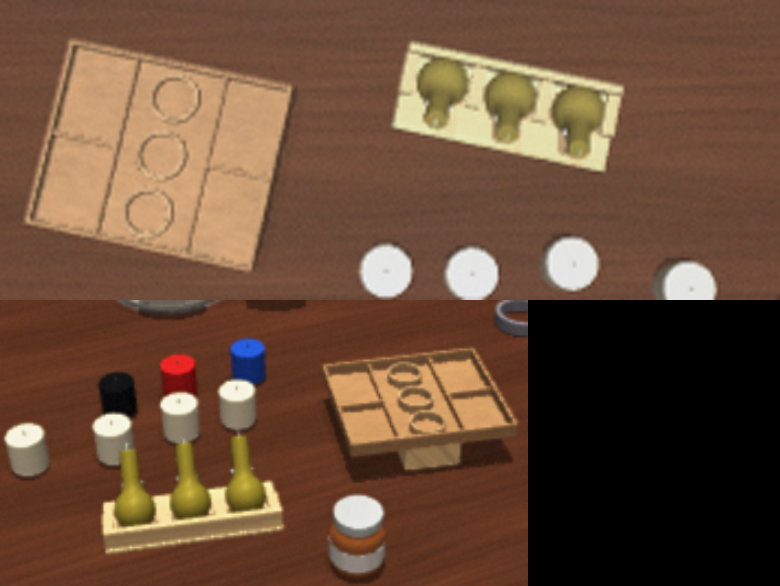

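The zoomed crop shows the tray corners at (70,40), (292,86), (252,270) and (27,221), and the ring centres at (176,99), (163,157) and (149,213). The pear necks lean down the picture, towards the cradle's -x side.

```bash
python3 - <<'E'
from h import *
c=dict(np.load('pics/top0.npz')); f=lambda x,y:(200+x/3-.33,160+y/3-.33)
C=np.array([ray(c,*f(*p),.062) for p in((70,40),(292,86),(252,270),(27,221))]); print(C.round(4),C.mean(0).round(4))
for a,b in((0,1),(1,2),(2,3),(3,0)): d=C[b]-C[a]; print(np.linalg.norm(d).round(4),np.degrees(np.arctan2(d[1],d[0])).round(1))
print('rings',[ray(c,*f(*p),.058).round(4) for p in((176,99),(163,157),(149,213))])
X=np.array([.975,-.22,0]); Z=np.array([0,0,1]); Y=np.array([.22,.975,0])
a=-np.sin(.7)*X+np.cos(.7)*Z; n=np.cos(.7)*X+np.sin(.7)*Z
for nm in('top','scene'):
  c=dict(np.load(f'pics/{nm}0.npz')); P=cloud(c); hs=cv2.cvtColor(c['img'],cv2.COLOR_RGB2HSV)
  print(nm)
  for p0 in((.647,-.097),(.631,-.168),(.615,-.239)):
    d=P-np.array([*p0,0]); x=d@X; y=d@Y
    k=(abs(y)<.03)&(x>-.09)&(x<.03)&(hs[...,0]>14)&(hs[...,0]<42)&(hs[...,1]>110)
    ball=k&(P[...,2]>.03)&(P[...,2]<.06)&(x>-.02); B=P[ball]
    from scipy.optimize import least_squares
    s=least_squares(lambda q:np.linalg.norm(B-q,axis=1)-.028,[*p0,.03],loss='soft_l1',f_scale=.002).x
    nk=k&(P[...,2]>.066)&(x<-.005); N=P[nk]
    g=least_squares(lambda q:np.r_[np.linalg.norm(np.cross(N-(np.r_[q[:2],.06]),[q[2]*X[0]+q[3]*Y[0],q[2]*X[1]+q[3]*Y[1],1]),axis=1)/np.sqrt(q[2]**2+q[3]**2+1)-.012],[*(p0-.03*X[:2]),-.84,0],loss='soft_l1',f_scale=.002).x
    dirn=g[2]*X+g[3]*Y; print('ball',ball.sum(),s.round(4),'neck',nk.sum(),'at z.06',g[:2].round(4),'at .09',(g[:2]+.03*dirn[:2]).round(4),'slopes',g[2:].round(2),'topz',N[:,2].max().round(3))
E
```

```text
[[0.691  0.2978 0.062 ]
 [0.6401 0.0633 0.062 ]
 [0.4482 0.1041 0.062 ]
 [0.5001 0.3374 0.062 ]] [0.5698 0.2007 0.062 ]
0.24 -102.2
0.1962 168.0
0.2391 77.5
0.195 -11.7
rings [array([0.6278, 0.1856, 0.058 ]), array([0.5664, 0.1983, 0.058 ]), array([0.5079, 0.2119, 0.058 ])]
top
ball 145 [ 0.6465 -0.0966  0.0309] neck 72 at z.06 [ 0.6258 -0.0916] at .09 [ 0.5964 -0.0854] slopes [-1.   -0.01] topz 0.102
ball 153 [ 0.6311 -0.1689  0.0306] neck 72 at z.06 [ 0.6103 -0.1633] at .09 [ 0.5814 -0.1577] slopes [-0.98 -0.03] topz 0.1
ball 164 [ 0.6153 -0.2412  0.0309] neck 71 at z.06 [ 0.5937 -0.2351] at .09 [ 0.565  -0.2308] slopes [-0.96 -0.07] topz 0.101
scene
ball 237 [ 0.6469 -0.0969  0.0312] neck 119 at z.06 [ 0.6251 -0.0915] at .09 [ 0.5988 -0.0865] slopes [-0.89 -0.03] topz 0.099
ball 235 [ 0.6315 -0.1694  0.0308] neck 118 at z.06 [ 0.6071 -0.164 ] at .09 [ 0.5836 -0.1589] slopes [-0.8  -0.01] topz 0.102
ball 243 [ 0.6153 -0.2417  0.0313] neck 117 at z.06 [ 0.5944 -0.2366] at .09 [ 0.5652 -0.2301] slopes [-1. -0.] topz 0.098
```

```bash
cat >> h.py <<'E'
def go(x,y,z,yaw=None,off=True):
    """shift (tool axes) to bring the grasp point to x,y,z"""
    o=observe(); p=o['tool_pos']; w=o['tool_rot'][2]
    g=np.array([x,y,z-(grasp_offset if off else 0)])-p
    tx=np.array([np.cos(w),np.sin(w)]);ty=np.array([np.sin(w),-np.cos(w)])
    tw=0 if yaw is None else (-(yaw-w)+np.pi/2)%np.pi-np.pi/2
    print('shift',(g[:2]@tx).round(4),(g[:2]@ty).round(4),(-g[2]).round(4),'twist',round(tw,3),'| tcp',p.round(4),'yaw',w.round(3),'open',o['opening'].round(4),'F',o['contact_force'].round(2),'t',o['time'])
E
python3 -c "
from h import *
print(grasp_offset); go(.608,-.088,.20,2.92); go(.608,-.088,.0785,2.92)"
```

```text
0.0188Traceback (most recent call last):
  File "<string>", line 3, in <module>
    print(grasp_offset); go(.608,-.088,.20,2.92); go(.608,-.088,.0785,2.92)
                         ~~^^^^^^^^^^^^^^^^^^^^^
  File "h.py", line 34, in go
    print('shift',(g[:2]@tx).round(4),(g[:2]@ty).round(4),(-g[2]).round(4),'twist',round(tw,3),'| tcp',p.round(4),'yaw',w.round(3),'open',o['opening'].round(4),'F',o['contact_force'].round(2),'t',o['time'])
                                                                                                                                          ^^^^^^^^^^^^^^^^^^
AttributeError: 'float' object has no attribute 'round'
```

```bash
sed -i "s/o\['opening'\].round(4)/round(o['opening'],4)/" h.py; python3 -c "
from h import *
go(.608,-.088,.20,2.92); go(.608,-.088,.0785,2.92)"
```

```text
shift -0.6117 -0.4669 0.0449 twist -0.016 | tcp [0.1235 0.5099 0.2261] yaw 2.904 open 0.0917 F [ 0.02 -0.87 -0.78] t 0.1
shift -0.6117 -0.4669 0.1664 twist -0.016 | tcp [0.1235 0.5099 0.2261] yaw 2.904 open 0.0917 F [ 0.02 -0.87 -0.78] t 0.1
```

Emit:
step_arm:
  plan:
    - [0.02, -0.612, -0.467, 0.03, -0.016]
    - [0.02, -0.612, -0.467, 0.03, -0.016]
    - [0.02, -0.612, -0.467, 0.03, -0.016]
    - [0.02, -0.612, -0.467, 0.03, -0.016]
    - [0.02, -0.612, -0.467, 0.03, -0.016]
    - [0.02, -0.612, -0.467, 0.03, -0.016]
    - [0.02, -0.612, -0.467, 0.03, -0.016]
    - [0.02, -0.612, -0.467, 0.03, -0.016]
    - [0.02, -0.612, -0.467, 0.03, -0.016]
    - [0.02, -0.612, -0.467, 0.03, -0.016]
    - [0.02, -0.612, -0.467, 0.03, -0.016]
    - [0.02, -0.612, -0.467, 0.03, -0.016]
    - [0.02, -0.612, -0.467, 0.03, -0.016]
    - [0.02, -0.612, -0.467, 0.03, -0.016]
    - [0.02, -0.612, -0.467, 0.03, -0.016]
    - [0.02, -0.612, -0.467, 0.03, -0.016]
    - [0.02, -0.612, -0.467, 0.03, -0.016]
    - [0.02, -0.612, -0.467, 0.03, -0.016]
    - [0.02, -0.612, -0.467, 0.03, -0.016]
    - [0.02, -0.612, -0.467, 0.03, -0.016]
  grip_force: 4

```text
time: 2.6
tool_pos: [0.6084, -0.0877, 0.1967]
tool_rot: [3.141, 0.0, 2.92]
contact_force: [-0.7, 0.8, 0.7]
opening: 0.0446
grip_force: 0.0
```

```bash
python3 -c "
from h import *
go(.608,-.088,.0785,2.92)"
```

```text
shift 0.0003 -0.0004 0.137 twist -0.0 | tcp [ 0.6084 -0.0877  0.1967] yaw 2.92 open 0.0446 F [-0.66  0.8   0.71] t 2.6
```

Emit:
step_arm:
  plan:
    - [0.02, 0, 0, 0.05, 0]
    - [0.02, 0, 0, 0.1, 0]
    - [0.02, 0, 0, 0.125, 0]
    - [0.02, 0, 0, 0.137, 0]
    - [0.02, 0, 0, 0.137, 0]
    - [0.6, 0, 0, 0.137, 0]
    - [1, 0, 0, 0.137, 0]
    - [1, 0, 0, 0.137, 0]
    - [1, 0, 0, 0.137, 0]
    - [1, 0, 0, 0.137, 0]
    - [1, 0, 0, 0.127, 0]
    - [1, 0, 0, 0.117, 0]
    - [1, 0, 0, 0.1, 0]
    - [1, 0, 0, 0.08, 0]
    - [1, 0, 0, 0.06, 0]
    - [1, 0, 0, 0.03, 0]
    - [1, 0, 0, 0, 0]
    - [1, 0, 0, -0.03, 0]
    - [1, 0, 0, -0.03, 0]
    - [1, 0, 0, -0.03, 0]
  grip_force: 5

```text
time: 5.1
tool_pos: [0.6077, -0.0874, 0.2261]
tool_rot: [3.141, -0.002, 2.92]
contact_force: [0.6, -0.4, -1.4]
opening: 0.0236
grip_force: 5.0
```

```bash
python3 -c "
from h import *
a=shot('scene','s1.png');b=shot('top','t1.png')
i=a['img'][100:300,180:420,::-1]; cv2.imwrite('pics/s1c.png',cv2.resize(i,None,fx=3,fy=3))"
```

```text
(no output)
```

View pics/s1c.png

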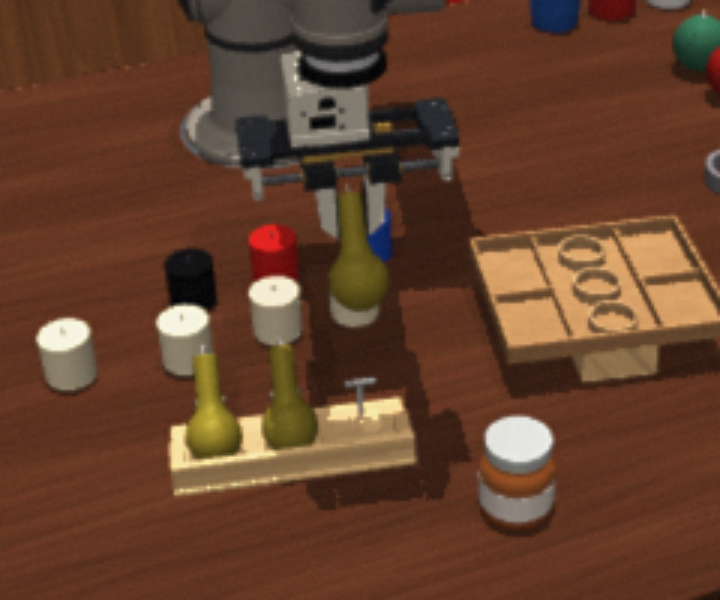

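The pear is lifted at (350,250) and looks near upright. I'll measure its ball against the grasp point.

```bash
cat >> h.py <<'E'
def held(c):
    """ball centre of the held pear relative to the grasp point, in cradle axes X,Y,z"""
    from scipy.optimize import least_squares
    o=observe(); g=o['tool_pos']+[0,0,grasp_offset]
    P=cloud(c); hs=cv2.cvtColor(c['img'],cv2.COLOR_RGB2HSV)
    k=(np.abs(P[...,:2]-g[:2]).max(-1)<.09)&(P[...,2]>g[2]-.1)&(P[...,2]<g[2]-.022)&(hs[...,0]>14)&(hs[...,0]<42)&(hs[...,1]>110)
    B=P[k]; s=least_squares(lambda q:np.linalg.norm(B-q,axis=1)-.028,g-[.02,0,.06],loss='soft_l1',f_scale=.003).x
    d=s-g; X=np.array([.975,-.22,0]);Y=np.array([.22,.975,0])
    print('ball n',k.sum(),s.round(4),'rel X,Y,z',(d@X).round(4),(d@Y).round(4),d[2].round(4),'tilt X',np.degrees(np.arctan2(d@X,-d[2])).round(1))
E
python3 -c "
from h import *
held(dict(np.load('pics/s1.npz'))); go(.568,.199,.2436,2.925);"
```

```text
ball n 294 [ 0.6795 -0.1065  0.2187] rel X,Y,z 0.0742 -0.0027 -0.0254 tilt X 71.1
shift 0.1017 0.2707 0.0005 twist -0.005 | tcp [ 0.6077 -0.0875  0.2253] yaw 2.92 open 0.0238 F [-0.35 -0.61  0.51] t 5.2
```

```bash
python3 -c "
from h import *
X=np.array([.975,-.22,0]);Y=np.array([.22,.975,0]); g=np.array([.6077,-.0875,.2441])
for n in('s1','t1'):
  c=dict(np.load(f'pics/{n}.npz'));P=cloud(c); hs=cv2.cvtColor(c['img'],cv2.COLOR_RGB2HSV)
  k=(np.abs(P[...,:2]-g[:2]).max(-1)<.13)&(P[...,2]>.14)&(P[...,2]<.31)&(hs[...,0]>18)&(hs[...,0]<42)&(hs[...,1]>130)
  Q=P[k]-g; z=Q[:,2]; print(n,k.sum())
  for lo in np.arange(-.1,.06,.01):
    m=(z>=lo)&(z<lo+.01)
    if m.sum()>2: print(lo.round(2),m.sum(),'X',np.percentile(Q[m]@X,[5,50,95]).round(3),'Y',np.percentile(Q[m]@Y,[5,50,95]).round(3))
"
```

```text
s1 480
-0.07 8 X [0.056 0.061 0.064] Y [-0.014 -0.003  0.014]
-0.06 41 X [0.055 0.064 0.069] Y [-0.021  0.002  0.02 ]
-0.05 64 X [0.047 0.062 0.068] Y [-0.024 -0.003  0.023]
-0.04 90 X [0.045 0.059 0.066] Y [-0.023 -0.002  0.023]
-0.03 110 X [0.028 0.047 0.058] Y [-0.017 -0.001  0.017]
-0.02 52 X [0.017 0.028 0.043] Y [-0.009  0.001  0.01 ]
-0.01 44 X [0.005 0.017 0.023] Y [-0.01   0.     0.012]
-0.0 34 X [0.003 0.01  0.014] Y [-0.009  0.001  0.011]
0.01 37 X [-0.004  0.002  0.008] Y [-0.007  0.001  0.011]
t1 0
```

The pear is still leaning about 40° in the grip, with its ball roughly 41 mm to +X and 47 mm below. I'll use the minimum grip and carry it over towards the ring to see whether it swings down.

Emit:
step_arm:
  plan:
    - [1, 0, 0, -0.005, 0]
    - [1, 0, 0, -0.005, 0]
    - [1, 0, 0.02, -0.005, 0]
    - [1, 0, 0.06, -0.005, 0]
    - [1, 0, 0.11, -0.005, 0]
    - [1, 0, 0.16, -0.005, 0]
    - [1, 0, 0.21, -0.005, 0]
    - [1, 0, 0.25, -0.005, 0]
    - [1, 0, 0.27, -0.005, 0]
    - [1, 0, 0.27, -0.005, 0]
    - [1, 0, 0.27, -0.005, 0]
  grip_force: 3

```text
time: 6.58
tool_pos: [0.6677, 0.1743, 0.2317]
tool_rot: [-3.141, -0.0, 2.919]
contact_force: [0.9, -1.5, -2.0]
opening: 0.0239
grip_force: 3.0
```

```bash
cat >> h.py <<'E'
def heldp(c):
    X=np.array([.975,-.22,0]);Y=np.array([.22,.975,0]); g=observe()['tool_pos']+[0,0,grasp_offset]
    P=cloud(c); hs=cv2.cvtColor(c['img'],cv2.COLOR_RGB2HSV); Q=P-g
    k=(np.abs(Q[...,:2]).max(-1)<.1)&(np.abs(Q[...,2])<.1)&(P[...,2]>.065)&(hs[...,0]>18)&(hs[...,0]<42)&(hs[...,1]>130)
    Q=Q[k]; z=Q[:,2]; print('g',g.round(4),k.sum())
    for lo in np.arange(-.1,.06,.01):
        m=(z>=lo)&(z<lo+.01)
        if m.sum()>2: print(lo.round(2),m.sum(),'X',np.percentile(Q[m]@X,[5,50,95]).round(3),'Y',np.percentile(Q[m]@Y,[5,50,95]).round(3))
    from scipy.optimize import least_squares
    B=Q[z<-.035]; s=least_squares(lambda q:np.linalg.norm(B-q,axis=1)-.028,[0,0,-.055],loss='soft_l1',f_scale=.002).x
    print('ball rel X,Y,z',(s@X).round(4),(s@Y).round(4),s[2].round(4),'world',(s+g).round(4))
E
python3 -c "
from h import *
heldp(shot('scene','s2.png')); go(.568,.199,.2436,2.925)"
```

```text
g [0.6678 0.174  0.2507] 475
-0.08 6 X [0.047 0.052 0.055] Y [-0.01  -0.005  0.002]
-0.07 30 X [0.042 0.055 0.059] Y [-0.022 -0.007  0.014]
-0.06 54 X [0.04  0.054 0.061] Y [-0.025 -0.007  0.018]
-0.05 77 X [0.03  0.052 0.06 ] Y [-0.025 -0.008  0.021]
-0.04 98 X [0.026 0.043 0.054] Y [-0.02  -0.004  0.017]
-0.03 57 X [0.016 0.027 0.043] Y [-0.011 -0.003  0.011]
-0.02 33 X [0.013 0.02  0.027] Y [-0.009 -0.     0.011]
-0.01 35 X [0.006 0.013 0.02 ] Y [-0.008  0.001  0.013]
-0.0 33 X [0.001 0.008 0.014] Y [-0.008  0.002  0.013]
0.01 25 X [-0.002  0.004  0.006] Y [-0.006  0.001  0.01 ]
ball rel X,Y,z 0.0312 0.0008 -0.0553 world [0.6984 0.1679 0.1953]
shift 0.1029 0.0023 0.0071 twist -0.007 | tcp [0.6678 0.174  0.2319] yaw 2.918 open 0.0238 F [ 0.28 -0.35 -0.57] t 6.625
```

Emit:
step_arm:
  plan:
    - [1, 0.01, 0, -0.03, -0.005]
    - [1, 0.025, 0, -0.06, -0.005]
    - [1, 0.045, 0, -0.06, -0.005]
    - [1, 0.1, 0, 0, -0.005]
    - [1, 0.1, 0, 0, -0.005]
    - [1, 0.1, 0, 0, -0.005]
    - [1, 0.11, 0, -0.03, -0.005]
    - [1, 0.12, 0, -0.06, -0.005]
    - [1, 0.12, 0, -0.06, -0.005]
    - [1, 0.103, 0, 0, -0.005]
    - [1, 0.103, 0, 0, -0.005]
    - [1, 0.103, 0, 0, -0.005]

```text
time: 8.12
tool_pos: [0.568, 0.198, 0.2327]
tool_rot: [3.141, 0.001, 2.924]
contact_force: [0.1, 0.4, -0.4]
opening: 0.0242
grip_force: 3.0
```

```bash
python3 -c "
from h import *
heldp(shot('scene','s3.png')); go(.568,.199,.2436,2.925)"
```

```text
g [0.5682 0.1983 0.2523] 380
-0.09 12 X [0.013 0.021 0.023] Y [-0.017 -0.004  0.005]
-0.08 29 X [0.011 0.023 0.028] Y [-0.024 -0.006  0.016]
-0.07 55 X [0.009 0.023 0.03 ] Y [-0.026 -0.008  0.02 ]
-0.06 74 X [0.001 0.018 0.027] Y [-0.025 -0.007  0.018]
-0.05 56 X [-0.     0.013  0.022] Y [-0.019 -0.006  0.016]
-0.04 29 X [0.003 0.01  0.014] Y [-0.012 -0.001  0.01 ]
-0.03 16 X [0.007 0.008 0.014] Y [-0.009 -0.002  0.007]
-0.02 21 X [0.004 0.009 0.014] Y [-0.01  -0.001  0.01 ]
-0.01 21 X [0.005 0.01  0.014] Y [-0.007 -0.001  0.011]
-0.0 21 X [0.002 0.008 0.013] Y [-0.006  0.001  0.013]
0.01 21 X [-0.01   0.004  0.012] Y [-0.007  0.001  0.01 ]
ball rel X,Y,z 0.0001 0.0005 -0.0666 world [0.5684 0.1988 0.1858]
shift 0.0004 0.0006 0.0087 twist -0.001 | tcp [0.5682 0.1983 0.2335] yaw 2.924 open 0.0239 F [ 0.89 -0.08 -1.04] t 8.175
```

The pear now hangs upright, straight above ring 1. I'll lower it.

Emit:
step_arm:
  plan:
    - [1, 0, 0, 0.02, 0]
    - [1, 0, 0, 0.045, 0]
    - [1, 0, 0, 0.07, 0]
    - [1, 0, 0, 0.085, 0]
    - [1, 0, 0, 0.095, 0]
    - [1, 0, 0, 0.1, 0]
    - [1, 0, 0, 0.104, 0]
    - [1, 0, 0, 0.107, 0]
    - [1, 0, 0, 0.107, 0]
    - [1, 0, 0, 0.107, 0]

```text
time: 9.43
tool_pos: [0.5675, 0.1983, 0.125]
tool_rot: [3.141, 0.0, 2.925]
contact_force: [-0.3, -0.1, -0.7]
opening: 0.0239
grip_force: 3.0
```

```bash
python3 -c "
from h import *
c=shot('scene','s4.png');heldp(c); go(.568,.199,.1436,2.925)
shot('top','t4.png');cv2.imwrite('pics/s4c.png',cv2.resize(c['img'][90:270,280:480,::-1],None,fx=3,fy=3))"
```

```text
g [0.5675 0.1983 0.1438] 334
-0.08 23 X [0.014 0.022 0.027] Y [-0.023 -0.005  0.018]
-0.07 50 X [0.003 0.023 0.03 ] Y [-0.026 -0.01   0.02 ]
-0.06 59 X [0.    0.02  0.028] Y [-0.024 -0.006  0.019]
-0.05 61 X [-0.006  0.014  0.025] Y [-0.018 -0.005  0.015]
-0.04 23 X [-0.     0.01   0.015] Y [-0.012 -0.002  0.012]
-0.03 20 X [0.005 0.011 0.016] Y [-0.011 -0.003  0.009]
-0.02 18 X [0.005 0.009 0.012] Y [-0.009 -0.001  0.012]
-0.01 18 X [0.004 0.009 0.013] Y [-0.008  0.001  0.012]
-0.0 18 X [-0.008  0.008  0.014] Y [-0.007  0.002  0.011]
0.01 20 X [-0.004  0.007  0.014] Y [-0.006 -0.     0.01 ]
ball rel X,Y,z -0.0 0.0012 -0.0653 world [0.5677 0.1995 0.0785]
shift -0.0004 0.0008 0.0002 twist -0.0 | tcp [0.5675 0.1983 0.125 ] yaw 2.925 open 0.0239 F [ 0.2   0.78 -0.85] t 9.475
```

View pics/s4c.png

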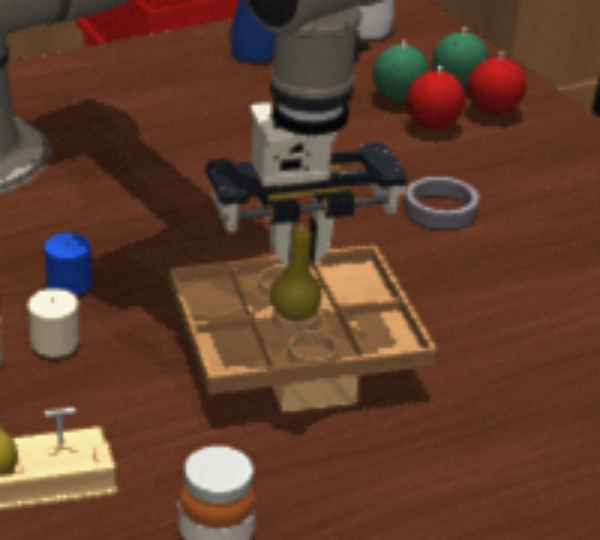

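The pear is upright just above the middle ring at (297,320). I'll seat it and release.

Emit:
step_arm:
  plan:
    - [1, 0, 0.001, 0.002, 0]
    - [1, 0, 0.001, 0.004, 0]
    - [1, 0, 0.001, 0.0045, 0]
    - [1, 0, 0.001, 0.0045, 0]
    - [0.4, 0, 0.001, 0.0045, 0]
    - [0.3, 0, 0.001, 0.0045, 0]
    - [0.2, 0, 0.001, 0.0045, 0]
    - [0.1, 0, 0.001, 0.0045, 0]
    - [0.1, 0, 0.001, 0.0045, 0]
    - [0.1, 0, 0.001, -0.01, 0]
    - [0.1, 0, 0.001, -0.05, 0]
    - [0.1, 0, 0.001, -0.1, 0]
    - [0.1, 0, 0.001, -0.12, 0]
    - [0.1, 0, 0.001, -0.12, 0]

```text
time: 11.28
tool_pos: [0.5684, 0.1995, 0.2475]
tool_rot: [3.139, 0.005, 2.925]
contact_force: [-0.4, -0.6, -0.1]
opening: 0.0413
grip_force: 0.0
```

```bash
cat >> h.py <<'E'
def rings(c,zb=.075,zn=.14):
    """seated pears: neck position at height, per ring"""
    P=cloud(c); hs=cv2.cvtColor(c['img'],cv2.COLOR_RGB2HSV)
    from scipy.optimize import least_squares
    for i,r in enumerate(((.508,.2125),(.568,.199),(.6285,.186))):
        k=(np.linalg.norm(P[...,:2]-r,axis=-1)<.04)&(P[...,2]>.065)&(P[...,2]<.18)&(hs[...,0]>18)&(hs[...,0]<42)&(hs[...,1]>130); Q=P[k]
        if len(Q)<40: continue
        B=Q[Q[:,2]<.098]; s=least_squares(lambda q:np.linalg.norm(B-q,axis=1)-.028,[*r,.075],loss='soft_l1',f_scale=.002).x
        N=Q[Q[:,2]>.115]; 
        n=least_squares(lambda q:np.linalg.norm(N[:,:2]-q,axis=1)-.012,s[:2],loss='soft_l1',f_scale=.002).x
        print('ring',i,'ball',s.round(4),'neck',n.round(4),'at z',N[:,2].mean().round(3),'tilt',(np.linalg.norm(n-s[:2])/(N[:,2].mean()-s[2])).round(3))
E
python3 -c "
from h import *
c=shot('scene','s5.png'); rings(c); t=shot('top','t5.png'); pillars(t); tray(t); go(.5926,-.1603,.20,2.92)"
```

```text
ring 1 ball [0.5689 0.2011 0.0738] neck [0.5692 0.2018] at z 0.138 tilt 0.012
ring 2 ball [0.6183 0.1867 0.0818] neck [0.6183 0.1867] at z nan tilt nan
pillar [390.3 247.8] [382 240  18  17 235] ray [ 0.4522 -0.2258  0.055 ] cloud [ 0.4518 -0.2254  0.0532]
pillar [328.3 250.1] [320 242  18  17 231] ray [ 0.4462 -0.0338  0.055 ] cloud [ 0.4466 -0.0329  0.0536]
pillar [357.  251.1] [349 243  17  17 231] ray [ 0.4425 -0.1227  0.055 ] cloud [ 0.443  -0.1227  0.0534]
pillar [429.3 255.9] [421 248  18  17 241] ray [ 0.4267 -0.3456  0.055 ] cloud [ 0.4264 -0.3453  0.0532]
corners [[0.4724, 0.2215, 0.062], [0.6461, 0.1854, 0.062], [0.6179, 0.0655, 0.062], [0.4453, 0.1037, 0.062]] centre [0.5455 0.144  0.062 ] sides 0.17741256129584884 0.12310072847193675
dir -11.753635410936601
dir -103.24200920482868
plane [-0.0272 -0.0285  0.0635] [0.0387 0.0434 0.0597]
shift -0.1022 -0.3455 0.0631 twist 0.005 | tcp [0.5672 0.1991 0.2443] yaw 2.925 open 0.0414 F [-0.25 -0.48 -0.68] t 11.375h.py:65: RuntimeWarning: Mean of empty slice.
  print('ring',i,'ball',s.round(4),'neck',n.round(4),'at z',N[:,2].mean().round(3),'tilt',(np.linalg.norm(n-s[:2])/(N[:,2].mean()-s[2])).round(3))
  ret = ret.dtype.type(ret / rcount)
```

Emit:
step_arm:
  plan:
    - [0.02, -0.02, -0.05, 0, 0]
    - [0.02, -0.04, -0.11, 0, 0]
    - [0.02, -0.06, -0.17, 0, 0]
    - [0.02, -0.08, -0.23, 0, 0]
    - [0.02, -0.1, -0.29, 0, 0.005]
    - [0.02, -0.102, -0.335, 0, 0.005]
    - [0.02, -0.102, -0.3455, 0, 0.005]
    - [0.02, -0.102, -0.3455, 0.04, 0.005]
    - [0.02, -0.102, -0.3455, 0.1, 0.005]
    - [0.02, -0.102, -0.3455, 0.15, 0.005]
    - [0.02, -0.102, -0.3455, 0.175, 0.005]
    - [0.02, -0.102, -0.3455, 0.183, 0.005]
    - [0.02, -0.102, -0.3455, 0.184, 0.005]
    - [0.02, -0.102, -0.3455, 0.184, 0.005]
  grip_force: 5

```text
time: 13.12
tool_pos: [0.5936, -0.1601, 0.062]
tool_rot: [-3.141, 0.002, 2.92]
contact_force: [0.1, 0.1, -0.2]
opening: 0.0449
grip_force: 0.0
```

```bash
python3 -c "
from h import *
go(.5926,-.1603,.0785,2.92)"
```

```text
shift 0.001 -0.0004 0.0023 twist 0.0 | tcp [ 0.5936 -0.1601  0.062 ] yaw 2.92 open 0.0449 F [ 0.14  0.1  -0.18] t 13.125
```

Emit:
step_arm:
  plan:
    - [0.6, 0, 0, 0.002, 0]
    - [1, 0, 0, 0.002, 0]
    - [1, 0, 0, 0.002, 0]
    - [1, 0, 0, 0.002, 0]
    - [1, 0, 0, 0.002, 0]
    - [1, 0, 0, -0.008, 0]
    - [1, 0, 0, -0.018, 0]
    - [1, 0, 0, -0.035, 0]
    - [1, 0, 0, -0.055, 0]
    - [1, 0, 0, -0.085, 0]
    - [1, 0, 0, -0.12, 0]
    - [1, 0, 0, -0.15, 0]
    - [1, 0, 0, -0.17, 0]
    - [1, 0, 0, -0.17, 0]
  grip_force: 5

```text
time: 14.88
tool_pos: [0.5934, -0.1601, 0.2334]
tool_rot: [-3.141, 0.004, 2.92]
contact_force: [0.2, -0.1, -1.2]
opening: 0.0237
grip_force: 5.0
```

```bash
python3 -c "
from h import *
go(.508,.2125,.25,2.925);go(.6285,.186,.25,2.925)"
```

```text
shift 0.1652 0.3448 0.0022 twist -0.005 | tcp [ 0.5934 -0.1601  0.2334] yaw 2.92 open 0.0237 F [ 0.25 -0.14 -1.21] t 14.875
shift 0.0418 0.3454 0.0022 twist -0.005 | tcp [ 0.5934 -0.1601  0.2334] yaw 2.92 open 0.0237 F [ 0.25 -0.14 -1.21] t 14.875
```

Emit:
step_arm:
  plan:
    - [1, 0, 0, -0.02, -0.005]
    - [1, 0.02, 0.03, -0.02, -0.005]
    - [1, 0.04, 0.09, -0.02, -0.005]
    - [1, 0.055, 0.15, -0.02, -0.005]
    - [1, 0.065, 0.21, -0.02, -0.005]
    - [1, 0.07, 0.27, -0.02, -0.005]
    - [1, 0.075, 0.32, -0.03, -0.005]
    - [1, 0.085, 0.34, -0.06, -0.005]
    - [1, 0.105, 0.345, -0.06, -0.005]
    - [1, 0.162, 0.345, 0, -0.005]
    - [1, 0.162, 0.345, 0, -0.005]
    - [1, 0.162, 0.345, 0, -0.005]
    - [1, 0.17, 0.345, -0.03, -0.005]
    - [1, 0.18, 0.345, -0.06, -0.005]
    - [1, 0.18, 0.345, -0.06, -0.005]
    - [1, 0.165, 0.345, 0, -0.005]
    - [1, 0.165, 0.345, 0, -0.005]
    - [1, 0.165, 0.345, 0, -0.005]
  grip_force: 3

```text
time: 17.12
tool_pos: [0.5084, 0.2127, 0.2315]
tool_rot: [3.141, 0.0, 2.924]
contact_force: [0.5, 0.5, 1.0]
opening: 0.024
grip_force: 3.0
```

```bash
python3 -c "
from h import *
heldp(shot('scene','s6.png')); go(.508,.2125,.25,2.925)"
```

```text
g [0.5086 0.2129 0.2511] 405
-0.1 23 X [0.057 0.066 0.073] Y [-0.007 -0.001  0.01 ]
-0.08 21 X [0.027 0.035 0.038] Y [-0.021 -0.007  0.009]
-0.07 43 X [0.022 0.035 0.042] Y [-0.026 -0.007  0.019]
-0.06 60 X [0.018 0.034 0.044] Y [-0.026 -0.004  0.02 ]
-0.05 71 X [0.014 0.027 0.036] Y [-0.02  -0.003  0.018]
-0.04 39 X [0.008 0.019 0.026] Y [-0.016 -0.002  0.012]
-0.03 24 X [0.009 0.016 0.021] Y [-0.012 -0.004  0.007]
-0.02 22 X [0.007 0.013 0.02 ] Y [-0.01  -0.001  0.01 ]
-0.01 25 X [0.009 0.011 0.018] Y [-0.009 -0.     0.009]
-0.0 20 X [0.001 0.009 0.012] Y [-0.008 -0.001  0.011]
0.01 22 X [-0.01   0.004  0.009] Y [-0.007  0.001  0.01 ]
ball rel X,Y,z 0.0134 0.0002 -0.0644 world [0.5217 0.2102 0.1867]
shift 0.0005 -0.0006 0.0011 twist -0.0 | tcp [0.5086 0.2129 0.2323] yaw 2.925 open 0.0241 F [-0.68  0.15 -0.63] t 17.175
```

Still about 12° off, so one more jerk.

Emit:
step_arm:
  plan:
    - [1, -0.01, 0, -0.03, 0]
    - [1, -0.03, 0, -0.06, 0]
    - [1, -0.045, 0, -0.06, 0]
    - [1, -0.045, 0, -0.06, 0]
    - [1, 0.01, 0, 0, 0]
    - [1, 0.01, 0, 0, 0]
    - [1, 0.005, 0, 0, 0]
    - [1, 0, 0, 0, 0]
    - [1, 0, 0, 0, 0]
    - [1, 0, 0, 0, 0]

```text
time: 18.42
tool_pos: [0.5084, 0.2126, 0.2311]
tool_rot: [3.141, 0.001, 2.924]
contact_force: [0.8, -0.6, -1.1]
opening: 0.0242
grip_force: 3.0
```

```bash
python3 -c "
from h import *
heldp(shot('scene','s7.png')); go(.508,.2125,.25,2.925)" | grep -v %
```

```text
g [0.5082 0.2126 0.2498] 391
-0.1 24 X [0.057 0.068 0.074] Y [-0.007  0.002  0.011]
-0.09 5 X [0.024 0.024 0.027] Y [-0.008 -0.003  0.008]
-0.08 25 X [0.017 0.026 0.033] Y [-0.021 -0.008  0.014]
-0.07 45 X [0.013 0.029 0.035] Y [-0.026 -0.005  0.019]
-0.06 59 X [0.011 0.025 0.032] Y [-0.024 -0.007  0.019]
-0.05 63 X [0.005 0.02  0.03 ] Y [-0.021 -0.005  0.018]
-0.04 38 X [0.005 0.014 0.024] Y [-0.014 -0.003  0.011]
-0.03 20 X [0.005 0.011 0.017] Y [-0.01  -0.002  0.008]
-0.02 18 X [0.005 0.011 0.015] Y [-0.008 -0.002  0.011]
-0.01 20 X [0.007 0.01  0.016] Y [-0.009 -0.001  0.01 ]
-0.0 21 X [0.004 0.01  0.015] Y [-0.007 -0.     0.01 ]
0.01 22 X [-0.003  0.006  0.009] Y [-0.006  0.002  0.012]
ball rel X,Y,z 0.006 0.0009 -0.0649 world [0.5142 0.2121 0.1849]
shift 0.0002 -0.0002 -0.0002 twist -0.001 | tcp [0.5082 0.2126 0.231 ] yaw 2.924 open 0.024 F [ 0.16 -0.7  -1.27] t 18.475
```

Emit:
step_arm:
  plan:
    - [1, 0.006, 0, 0.02, 0]
    - [1, 0.006, 0, 0.045, 0]
    - [1, 0.006, 0, 0.07, 0]
    - [1, 0.006, 0, 0.09, 0]
    - [1, 0.006, 0, 0.1, 0]
    - [1, 0.006, 0, 0.105, 0]
    - [1, 0.006, 0, 0.109, 0]
    - [1, 0.006, 0, 0.1115, 0]
    - [1, 0.006, 0, 0.1115, 0]
    - [1, 0.004, 0, 0.1115, 0]
    - [1, 0.002, 0, 0.1115, 0]
    - [1, 0, 0, 0.1115, 0]
    - [1, 0, 0, 0.1115, 0]
    - [0.4, 0, 0, 0.1115, 0]
    - [0.3, 0, 0, 0.1115, 0]
    - [0.2, 0, 0, 0.1115, 0]
    - [0.1, 0, 0, 0.1115, 0]
    - [0.1, 0, 0, 0.08, 0]
    - [0.1, 0, 0, 0.03, 0]
    - [0.1, 0, 0, 0, 0]

```text
time: 20.98
tool_pos: [0.5084, 0.2128, 0.2331]
tool_rot: [3.14, 0.002, 2.925]
contact_force: [1.2, 0.5, -0.9]
opening: 0.0412
grip_force: 0.0
```

```bash
python3 -c "
from h import *
c=shot('scene','s8.png'); rings(c); go(.5768,-.2327,.0785,2.92)" 2>/dev/null
```

```text
ring 0 ball [0.5091 0.2143 0.0739] neck [0.5044 0.2164] at z 0.138 tilt 0.078
ring 1 ball [0.5681 0.2013 0.0755] neck [0.569  0.2016] at z 0.138 tilt 0.016
ring 2 ball [0.6178 0.1858 0.0821] neck [0.6178 0.1858] at z nan tilt nan
shift -0.1614 -0.4211 0.177 twist 0.005 | tcp [0.5097 0.2132 0.2367] yaw 2.925 open 0.0414 F [1.55 0.93 3.53] t 21.025
```

Emit:
step_arm:
  plan:
    - [0.02, -0.02, -0.04, 0, 0]
    - [0.02, -0.04, -0.1, 0, 0]
    - [0.02, -0.06, -0.155, 0, 0]
    - [0.02, -0.08, -0.21, 0, 0]
    - [0.02, -0.1, -0.265, 0, 0.005]
    - [0.02, -0.12, -0.32, 0, 0.005]
    - [0.02, -0.14, -0.375, 0, 0.005]
    - [0.02, -0.163, -0.415, 0, 0.005]
    - [0.02, -0.163, -0.42, 0, 0.005]
    - [0.02, -0.163, -0.42, 0.04, 0.005]
    - [0.02, -0.163, -0.42, 0.1, 0.005]
    - [0.02, -0.163, -0.42, 0.15, 0.005]
    - [0.02, -0.163, -0.42, 0.168, 0.005]
    - [0.02, -0.163, -0.42, 0.171, 0.005]
    - [0.02, -0.163, -0.42, 0.171, 0.005]
  grip_force: 5

```text
time: 22.9
tool_pos: [0.5778, -0.2328, 0.0617]
tool_rot: [-3.141, 0.003, 2.92]
contact_force: [0.5, 0.1, -1.2]
opening: 0.045
grip_force: 0.0
```

```bash
python3 -c "
from h import *
go(.5768,-.2327,.0785,2.92)"
```

```text
shift 0.001 -0.0001 0.002 twist 0.0 | tcp [ 0.5778 -0.2328  0.0617] yaw 2.92 open 0.045 F [ 0.55  0.1  -1.18] t 22.9
```

Emit:
step_arm:
  plan:
    - [0.6, 0, 0, 0.002, 0]
    - [1, 0, 0, 0.002, 0]
    - [1, 0, 0, 0.002, 0]
    - [1, 0, 0, 0.002, 0]
    - [1, 0, 0, 0.002, 0]
    - [1, 0, 0, -0.008, 0]
    - [1, 0, 0, -0.018, 0]
    - [1, 0, 0, -0.035, 0]
    - [1, 0, 0, -0.055, 0]
    - [1, 0, 0, -0.085, 0]
    - [1, 0, 0, -0.12, 0]
    - [1, 0, 0, -0.15, 0]
    - [1, 0, 0, -0.17, 0]
    - [1, 0, 0, -0.17, 0]
  grip_force: 5

```text
time: 24.65
tool_pos: [0.5771, -0.2325, 0.2323]
tool_rot: [-3.141, 0.004, 2.92]
contact_force: [0.1, 0.5, -1.8]
opening: 0.0238
grip_force: 5.0
```

```bash
python3 -c "
from h import *
go(.6285,.186,.25,2.925)"
```

```text
shift 0.0418 0.4196 0.0011 twist -0.005 | tcp [ 0.5771 -0.2325  0.2323] yaw 2.92 open 0.0238 F [ 0.1   0.53 -1.84] t 24.65
```

Emit:
step_arm:
  plan:
    - [1, 0, 0, -0.03, -0.005]
    - [1, -0.02, 0.03, -0.06, -0.005]
    - [1, -0.04, 0.08, -0.06, -0.005]
    - [1, -0.045, 0.12, -0.06, -0.005]
    - [1, -0.045, 0.14, -0.06, -0.005]
    - [1, 0.01, 0.14, -0.01, -0.005]
    - [1, 0.01, 0.14, -0.01, -0.005]
    - [1, 0, 0.17, -0.03, -0.005]
    - [1, -0.01, 0.22, -0.05, -0.005]
    - [1, -0.02, 0.28, -0.06, -0.005]
    - [1, -0.025, 0.34, -0.06, -0.005]
    - [1, -0.025, 0.39, -0.06, -0.005]
    - [1, -0.022, 0.415, -0.06, -0.005]
    - [1, -0.02, 0.42, -0.06, -0.005]
    - [1, -0.02, 0.42, -0.06, -0.005]
    - [1, 0.04, 0.42, -0.01, -0.005]
    - [1, 0.042, 0.42, -0.01, -0.005]
    - [1, 0.042, 0.42, -0.01, -0.005]
    - [1, 0.042, 0.42, -0.01, -0.005]
  grip_force: 3

```text
time: 27.02
tool_pos: [0.6298, 0.1852, 0.2417]
tool_rot: [3.14, 0.004, 2.923]
contact_force: [0.8, -0.9, -1.4]
opening: 0.0239
grip_force: 3.0
```

```bash
python3 -c "
from h import *
heldp(shot('scene','s9.png')); go(.6285,.186,.25,2.925)" | grep -v %
```

```text
g [0.6299 0.1854 0.2603] 406
-0.09 8 X [0.006 0.01  0.015] Y [-0.015 -0.005  0.005]
-0.08 32 X [-0.001  0.015  0.02 ] Y [-0.025 -0.01   0.008]
-0.07 58 X [-0.002  0.015  0.022] Y [-0.026 -0.008  0.021]
-0.06 73 X [-0.009  0.011  0.021] Y [-0.026 -0.006  0.021]
-0.05 63 X [-0.009  0.007  0.014] Y [-0.021 -0.007  0.016]
-0.04 35 X [-0.005  0.006  0.011] Y [-0.014 -0.006  0.01 ]
-0.03 17 X [0.004 0.008 0.012] Y [-0.007 -0.     0.009]
-0.02 15 X [0.    0.008 0.011] Y [-0.007  0.     0.013]
-0.01 19 X [0.006 0.011 0.013] Y [-0.008  0.001  0.01 ]
-0.0 29 X [0.004 0.009 0.014] Y [-0.009 -0.     0.013]
0.01 26 X [-0.004  0.003  0.011] Y [-0.008  0.     0.01 ]
ball rel X,Y,z -0.0079 0.0005 -0.0646 world [0.6223 0.1877 0.1957]
shift 0.0015 0.0003 0.0103 twist -0.002 | tcp [0.6299 0.1854 0.2415] yaw 2.923 open 0.0242 F [ 0.46  0.25 -1.5 ] t 27.075
```

Emit:
step_arm:
  plan:
    - [1, -0.0065, 0, 0.02, 0]
    - [1, -0.0065, 0, 0.05, 0]
    - [1, -0.0065, 0, 0.08, 0]
    - [1, -0.0065, 0, 0.1, 0]
    - [1, -0.0065, 0, 0.11, 0]
    - [1, -0.0065, 0, 0.115, 0]
    - [1, -0.0065, 0, 0.119, 0]
    - [1, -0.0065, 0, 0.122, 0]
    - [1, -0.0065, 0, 0.122, 0]
    - [1, -0.004, 0, 0.122, 0]
    - [1, -0.001, 0, 0.122, 0]
    - [1, 0.001, 0, 0.122, 0]
    - [1, 0.001, 0, 0.122, 0]
    - [0.4, 0.001, 0, 0.122, 0]
    - [0.3, 0.001, 0, 0.122, 0]
    - [0.2, 0.001, 0, 0.122, 0]
    - [0.1, 0.001, 0, 0.122, 0]
    - [0.1, 0.001, 0, 0.09, 0]
    - [0.1, 0.001, 0, 0.04, 0]
    - [0.1, 0.001, 0, 0, 0]

```text
time: 29.58
tool_pos: [0.6272, 0.1867, 0.2417]
tool_rot: [3.141, 0.001, 2.925]
contact_force: [-0.5, 0.9, 0.3]
opening: 0.0413
grip_force: 0.0
```

```bash
python3 -c "
from h import *
c=shot('scene','s10.png'); rings(c); t=shot('top','t10.png'); pillars(t); tray(t); go(.4463,-.0334,.15,2.925)
i=c['img'][90:270,200:440,::-1]; cv2.imwrite('pics/s10c.png',cv2.resize(i,None,fx=3,fy=3))" 2>/dev/null
```

```text
ring 0 ball [0.5097 0.2141 0.073 ] neck [0.5048 0.2165] at z 0.138 tilt 0.084
ring 1 ball [0.5651 0.2004 0.0764] neck [0.569 0.201] at z 0.138 tilt 0.063
ring 2 ball [0.6282 0.188  0.0758] neck [0.6444 0.185 ] at z 0.138 tilt 0.263
pillar [330.5 235. ] [322 227  18  17 230] ray [ 0.4931 -0.0409  0.055 ] cloud [ 0.4932 -0.0409  0.0537]
pillar [390.2 247.8] [382 240  18  17 237] ray [ 0.4522 -0.2257  0.055 ] cloud [ 0.4517 -0.2253  0.0535]
pillar [357.1 251.2] [349 243  17  17 235] ray [ 0.4425 -0.1227  0.055 ] cloud [ 0.443  -0.1227  0.0535]
pillar [429.3 255.9] [421 248  18  17 240] ray [ 0.4267 -0.3457  0.055 ] cloud [ 0.4264 -0.3455  0.0535]
corners [[0.4711, 0.216, 0.062], [0.6446, 0.1804, 0.062], [0.618, 0.0656, 0.062], [0.4455, 0.1031, 0.062]] centre [0.5448 0.1413 0.062 ] sides 0.1771306009429114 0.11788315144512507
dir -11.588410044067377
dir -103.04498419291588
plane [-0.0099 -0.014   0.0525] [0.0387 0.0436 0.0602]
shift 0.1311 -0.2546 0.1143 twist -0.0 | tcp [0.6291 0.1871 0.2455] yaw 2.925 open 0.0409 F [0.93 0.21 0.39] t 29.675
```

View pics/s10c.png

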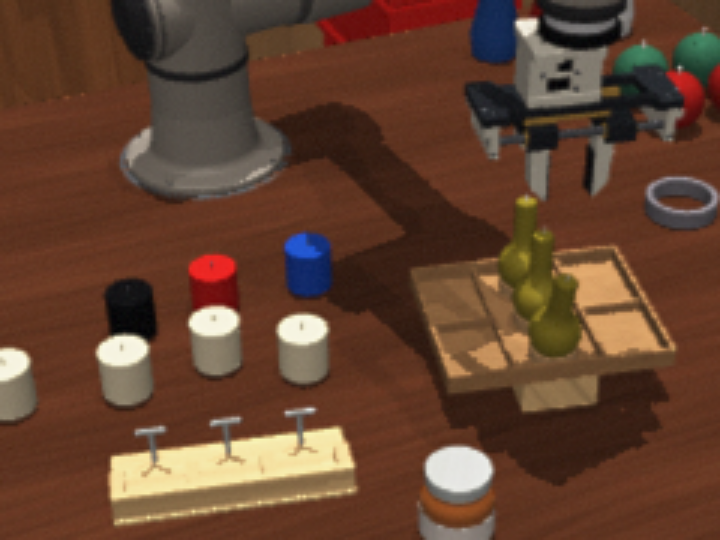

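The pears stand in the rings at (520,240), (540,290) and (560,330) in the crop, but the one in ring 2 leans about 0.26 rad to +X. One pillar has been knocked to (0.493,-0.041). I'll straighten the leaning neck with shut fingers from the +X side.

Emit:
step_arm:
  plan:
    - [1, -0.03, 0.002, 0, 0]
    - [1, -0.052, 0.002, 0, 0]
    - [1, -0.052, 0.002, 0, 0]
    - [1, -0.052, 0.002, 0.05, 0]
    - [1, -0.052, 0.002, 0.1, 0]
    - [1, -0.052, 0.002, 0.113, 0]
    - [1, -0.052, 0.002, 0.113, 0]
    - [1, -0.046, 0.002, 0.113, 0]
    - [1, -0.042, 0.002, 0.113, 0]
    - [1, -0.039, 0.002, 0.113, 0]
    - [1, -0.036, 0.002, 0.113, 0]
    - [1, -0.033, 0.002, 0.113, 0]
    - [1, -0.03, 0.002, 0.113, 0]
    - [1, -0.027, 0.002, 0.113, 0]
    - [1, -0.024, 0.002, 0.113, 0]
    - [1, -0.022, 0.002, 0.113, 0]
    - [1, -0.022, 0.002, 0.113, 0]
    - [1, -0.026, 0.002, 0.113, 0]
    - [1, -0.045, 0.002, 0.113, 0]
    - [1, -0.045, 0.002, 0.06, 0]

```text
time: 32.17
tool_pos: [0.6701, 0.1779, 0.1748]
tool_rot: [-3.138, -0.009, 2.924]
contact_force: [0.2, -0.7, -0.1]
opening: 0.0006
grip_force: 0.0
```

```bash
python3 -c "
from h import *
c=shot('scene','s11.png'); rings(c); go(.6289,.1856,.26)
X=np.array([.975,-.22,0])
P=cloud(c); hs=cv2.cvtColor(c['img'],cv2.COLOR_RGB2HSV)
k=(np.linalg.norm(P[...,:2]-(.6285,.186),axis=-1)<.045)&(P[...,2]>.065)&(P[...,2]<.18)&(hs[...,0]>18)&(hs[...,0]<42)&(hs[...,1]>130); Q=P[k]
for lo in np.arange(.06,.17,.01):
  m=(Q[:,2]>=lo)&(Q[:,2]<lo+.01)
  if m.sum()>2: print(lo.round(2),m.sum(),np.percentile((Q[m]-[.6285,.187,0])@X,[5,50,95]).round(4))
" 2>/dev/null
```

```text
ring 0 ball [0.5082 0.2148 0.0737] neck [0.5044 0.2145] at z 0.135 tilt 0.064
ring 1 ball [0.5661 0.2009 0.0747] neck [0.5685 0.2015] at z 0.139 tilt 0.039
ring 2 ball [0.628  0.1882 0.0751] neck [0.6409 0.1853] at z 0.137 tilt 0.214
shift 0.0454 -0.0031 -0.0545 twist 0 | tcp [0.6739 0.1788 0.1867] yaw 2.924 open 0.0008 F [1.74 0.89 6.45] t 32.225
0.06 21 [-0.0405  0.0233  0.0285]
0.07 56 [-0.0381  0.0226  0.0291]
0.08 88 [-0.0406  0.0162  0.0263]
0.09 76 [-0.0419  0.0112  0.0245]
0.1 27 [-0.0261  0.0164  0.0211]
0.11 18 [0.0096 0.0173 0.0229]
0.12 18 [0.0124 0.0206 0.0247]
0.13 18 [0.0151 0.0208 0.026 ]
0.14 21 [0.0129 0.0246 0.0268]
0.15 22 [0.0066 0.0192 0.0256]
```

It moved only a little. I'll push again and look while in contact.

Emit:
step_arm:
  plan:
    - [1, 0, 0, 0.03, 0]
    - [1, 0, 0, 0.05, 0]
    - [1, 0, 0, 0.053, 0]
    - [1, 0, 0, 0.053, 0]
    - [1, 0.006, 0, 0.053, 0]
    - [1, 0.01, 0, 0.053, 0]
    - [1, 0.014, 0, 0.053, 0]
    - [1, 0.017, 0, 0.053, 0]
    - [1, 0.02, 0, 0.053, 0]
    - [1, 0.023, 0, 0.053, 0]
    - [1, 0.023, 0, 0.053, 0]
    - [1, 0.023, 0, 0.053, 0]

```text
time: 33.72
tool_pos: [0.649, 0.1839, 0.1266]
tool_rot: [3.142, -0.0, 2.925]
contact_force: [0.0, -0.4, 0.1]
opening: 0.0006
grip_force: 0.1
```

```bash
python3 -c "
from h import *
c=shot('scene','s12.png'); rings(c); go(.628,.188,.1468)
cv2.imwrite('pics/s12c.png',cv2.resize(c['img'][110:230,310:450,::-1],None,fx=4,fy=4))
" 2>/dev/null
```

```text
ring 0 ball [0.5115 0.2161 0.0741] neck [0.5115 0.2161] at z nan tilt nan
ring 1 ball [0.5641 0.2006 0.0763] neck [0.5701 0.202 ] at z 0.128 tilt 0.119
ring 2 ball [0.6256 0.1878 0.077 ] neck [0.6292 0.1884] at z 0.12 tilt 0.085
shift 0.0214 -0.0005 -0.0014 twist 0 | tcp [0.649  0.1839 0.1266] yaw 2.925 open 0.0005 F [-0.33 -0.42  0.47] t 33.775
```

View pics/s12c.png

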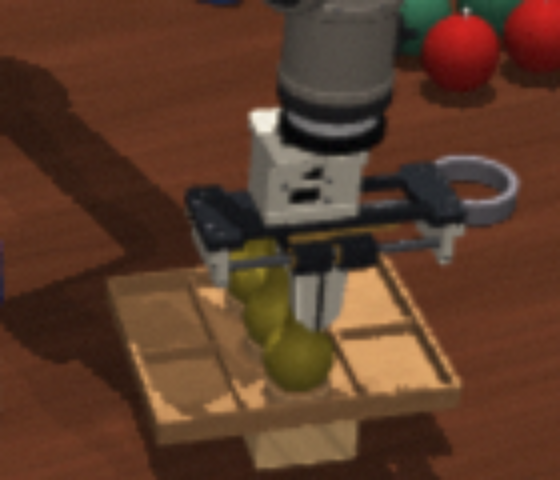

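The fingers are in front of the neck at (320,300) and hide it. I'll back off along X only and measure.

Emit:
step_arm:
  plan:
    - [1, -0.004, 0, 0, 0]
    - [1, -0.015, 0, 0, 0]
    - [1, -0.03, 0, 0, 0]
    - [1, -0.045, 0, 0, 0]
    - [1, -0.06, 0, 0, 0]
    - [1, -0.06, 0, -0.05, 0]
    - [1, -0.06, 0, -0.1, 0]

```text
time: 34.65
tool_pos: [0.708, 0.1705, 0.227]
tool_rot: [-3.141, -0.001, 2.924]
contact_force: [1.1, -0.3, 0.6]
opening: 0.0005
grip_force: 0.0
```

```bash
cat >> h.py <<'E'
def necks(c):
    X=np.array([.975,-.22,0]);Y=np.array([.22,.975,0]); P=cloud(c); hs=cv2.cvtColor(c['img'],cv2.COLOR_RGB2HSV)
    for i,r in enumerate(((.508,.2125,0),(.568,.199,0),(.6285,.187,0))):
        x=(P-r)@X; y=(P-r)@Y
        k=(abs(x)<.031)&(abs(y)<.04)&(P[...,2]>.105)&(P[...,2]<.17)&(hs[...,0]>18)&(hs[...,0]<45)&(hs[...,1]>110)
        z=P[...,2]
        for lo in(.105,.12,.135,.15):
            m=k&(z>=lo)&(z<lo+.015)
            if m.sum()>2: print(i,lo,m.sum(),'x',np.percentile(x[m],[5,50,95]).round(4),'y',np.percentile(y[m],[5,50,95]).round(4))
E
python3 -c "
from h import *
c=shot('scene','s13.png'); rings(c); necks(c); print('TOP'); t=shot('top','t13.png'); necks(t); go(.628,.188,.1468)
cv2.imwrite('pics/t13c.png',np.hstack([cv2.resize(q[:,:,::-1],(380,380)) for q in (c['img'][120:220,330:430],t['img'][160:260,200:300])]))
" 2>/dev/null
```

```text
ring 0 ball [0.5084 0.2145 0.0731] neck [0.5046 0.2157] at z 0.131 tilt 0.068
ring 1 ball [0.5668 0.2011 0.0765] neck [0.5689 0.2017] at z 0.139 tilt 0.035
ring 2 ball [0.6285 0.1875 0.0761] neck [0.6375 0.1873] at z 0.139 tilt 0.143
0 0.105 29 x [0.0009 0.0071 0.0142] y [-0.0099 -0.002   0.0059]
0 0.12 26 x [0.0019 0.0057 0.0106] y [-0.0075  0.0013  0.0129]
0 0.135 19 x [0.0007 0.0061 0.0091] y [-0.0011  0.004   0.0121]
0 0.15 3 x [0.005  0.0076 0.0085] y [0.0047 0.0095 0.0096]
1 0.105 32 x [0.0002 0.0103 0.0152] y [-0.0106 -0.0024  0.0105]
1 0.12 31 x [0.0047 0.0099 0.0151] y [-0.0084 -0.0003  0.01  ]
1 0.135 28 x [0.0033 0.0094 0.0158] y [-0.0091 -0.0014  0.0083]
1 0.15 30 x [-0.0041  0.0042  0.0149] y [-0.007   0.0007  0.0109]
2 0.105 30 x [0.0042 0.0158 0.0221] y [-0.011  -0.0043  0.0074]
2 0.12 32 x [0.0106 0.0174 0.0208] y [-0.01   -0.0022  0.0096]
2 0.135 31 x [0.0097 0.0199 0.0249] y [-0.0093 -0.0038  0.0084]
2 0.15 31 x [0.0022 0.014  0.0222] y [-0.0077  0.0016  0.0095]
TOP
shift 0.0844 -0.0012 0.1064 twist 0 | tcp [0.7107 0.171  0.2344] yaw 2.924 open 0.0003 F [ 0.28 -1.25  1.9 ] t 34.75
```

View pics/t13c.png

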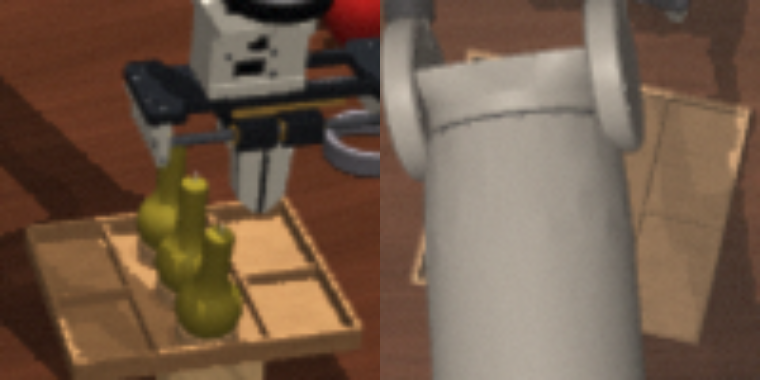

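Each push helps: the tilt is now about 0.14 rad. I'll push 8 mm further.

Emit:
step_arm:
  plan:
    - [1, 0, 0, 0.05, 0]
    - [1, 0.01, 0, 0.09, 0]
    - [1, 0.02, 0, 0.1, 0]
    - [1, 0.03, 0, 0.1, 0]
    - [1, 0.045, 0, 0.1, 0]
    - [1, 0.053, 0, 0.1, 0]
    - [1, 0.056, 0, 0.1, 0]
    - [1, 0.059, 0, 0.1, 0]
    - [1, 0.062, 0, 0.1, 0]
    - [1, 0.065, 0, 0.1, 0]
    - [1, 0.067, 0, 0.1, 0]
    - [1, 0.067, 0, 0.1, 0]
    - [1, 0.06, 0, 0.1, 0]
    - [1, 0.04, 0, 0.1, 0]
    - [1, 0.02, 0, 0.1, 0]
    - [1, 0.01, 0, 0.05, 0]
    - [1, 0.01, 0, 0, 0]
    - [1, 0.01, 0, 0, 0]

```text
time: 37.0
tool_pos: [0.7003, 0.1731, 0.2322]
tool_rot: [3.138, 0.009, 2.924]
contact_force: [-0.3, 0.1, -0.0]
opening: 0.0001
grip_force: 0.0
```

```bash
python3 -c "
from h import *
c=shot('scene','s14.png'); rings(c); go(.4931,-.0409,.10,2.925-1.5708)
print(observe()['qpos'])
" 2>/dev/null
```

```text
ring 0 ball [0.5097 0.2147 0.0742] neck [0.5049 0.2148] at z 0.136 tilt 0.077
ring 1 ball [0.5647 0.1993 0.0755] neck [0.5689 0.2014] at z 0.138 tilt 0.074
ring 2 ball [0.6283 0.1878 0.0753] neck [0.6337 0.1861] at z 0.139 tilt 0.088
shift 0.155 -0.2533 0.1478 twist 1.57 | tcp [0.699  0.1731 0.229 ] yaw 2.925 open 0.0003 F [-0.45  0.35 -1.16] t 37.05
[ 1.36411115e-01  7.25884149e-01  8.65663469e-01  6.72121533e-05
  1.54537331e+00 -1.21742070e+00]
```

All three pears are within 0.1 rad now. Next come the pillars, starting with the knocked one at (0.493,-0.041).

Emit:
step_arm:
  plan:
    - [-0.565, 0.02, -0.02, 0, 0.18]
    - [-0.565, 0.04, -0.06, 0, 0.36]
    - [-0.565, 0.06, -0.1, 0, 0.54]
    - [-0.565, 0.08, -0.14, 0, 0.72]
    - [-0.565, 0.1, -0.18, 0, 0.9]
    - [-0.565, 0.12, -0.21, 0, 1.08]
    - [-0.565, 0.14, -0.24, 0, 1.26]
    - [-0.565, 0.155, -0.253, 0, 1.44]
    - [-0.565, 0.155, -0.253, 0, 1.57]
    - [-0.565, 0.155, -0.253, 0.03, 1.57]
    - [-0.565, 0.155, -0.253, 0.08, 1.57]
    - [-0.565, 0.155, -0.253, 0.13, 1.57]
    - [-0.565, 0.155, -0.253, 0.148, 1.57]
    - [-0.565, 0.155, -0.253, 0.148, 1.57]
  grip_force: 15

```text
time: 38.8
tool_pos: [0.4902, -0.0403, 0.0764]
tool_rot: [-3.136, -0.0, 1.355]
contact_force: [0.2, 0.4, 0.3]
opening: 0.0717
grip_force: 0.0
```

```bash
python3 -c "
from h import *
go(.4931,-.0409,.042,1.354)"
```

```text
shift -0.0 0.0029 0.0532 twist 0.001 | tcp [ 0.4902 -0.0403  0.0764] yaw 1.355 open 0.0717 F [0.2  0.37 0.28] t 38.8
```

Emit:
step_arm:
  plan:
    - [-0.565, 0, 0.001, 0.03, 0]
    - [-0.565, 0, 0.001, 0.05, 0]
    - [-0.565, 0, 0.001, 0.055, 0]
    - [-0.565, 0, 0.001, 0.055, 0]
    - [0, 0, 0.001, 0.055, 0]
    - [0.5, 0, 0.001, 0.055, 0]
    - [0.5, 0, 0.001, 0.055, 0]
    - [0.5, 0, 0.001, 0.055, 0]
    - [0.5, 0, 0.001, 0.03, 0]
    - [0.5, 0, 0.001, -0.02, 0]
    - [0.5, 0, 0.001, -0.07, 0]
    - [0.5, 0, 0.001, -0.1, 0]
    - [0.5, 0, 0.001, -0.1, 0]
  grip_force: 15

```text
time: 40.42
tool_pos: [0.4941, -0.041, 0.1806]
tool_rot: [3.137, -0.0, 1.355]
contact_force: [-0.3, 0.4, -2.4]
opening: 0.0536
grip_force: 15.0
```

```bash
python3 -c "
from h import *
go(.5977,.1113,.10,1.361);go(.5057,.1309,.10,1.361)"
```

```text
shift 0.171 0.0686 0.0994 twist -0.006 | tcp [ 0.4941 -0.041   0.1806] yaw 1.355 open 0.0536 F [-0.28  0.4  -2.42] t 40.425
shift 0.1704 -0.0255 0.0994 twist -0.006 | tcp [ 0.4941 -0.041   0.1806] yaw 1.355 open 0.0536 F [-0.28  0.4  -2.42] t 40.425
```

Emit:
step_arm:
  plan:
    - [0.5, 0.02, 0.01, 0, -0.006]
    - [0.5, 0.06, 0.025, 0, -0.006]
    - [0.5, 0.1, 0.04, 0, -0.006]
    - [0.5, 0.14, 0.055, 0, -0.006]
    - [0.5, 0.165, 0.065, 0, -0.006]
    - [0.5, 0.171, 0.0685, 0, -0.006]
    - [0.5, 0.171, 0.0685, 0, -0.006]
    - [0.5, 0.171, 0.0685, 0.03, -0.006]
    - [0.5, 0.171, 0.0685, 0.06, -0.006]
    - [0.5, 0.171, 0.0685, 0.075, -0.006]
    - [0.5, 0.171, 0.0685, 0.08, -0.006]
    - [0.5, 0.171, 0.0685, 0.08, -0.006]

```text
time: 41.92
tool_pos: [0.5969, 0.1112, 0.0993]
tool_rot: [3.141, -0.0, 1.36]
contact_force: [0.3, 0.1, -0.9]
opening: 0.0538
grip_force: 15.0
```

```bash
python3 -c "
from h import *
go(.5977,.1113,.0898,1.361)
t=shot('scene','s15.png'); rings(t)
cv2.imwrite('pics/s15c.png',cv2.resize(t['img'][110:250,310:450,::-1],None,fx=4,fy=4))"
```

```text
shift 0.0002 0.0008 0.0283 twist -0.001 | tcp [0.5969 0.1112 0.0993] yaw 1.36 open 0.0538 F [ 0.35  0.06 -0.91] t 41.925
ring 0 ball [0.519  0.208  0.0679] neck [0.5234 0.2117] at z 0.138 tilt 0.081
ring 1 ball [0.564  0.1868 0.087 ] neck [0.5696 0.2026] at z 0.142 tilt 0.305
ring 2 ball [0.6289 0.1876 0.0746] neck [0.6339 0.1857] at z 0.14 tilt 0.082
```

View pics/s15c.png

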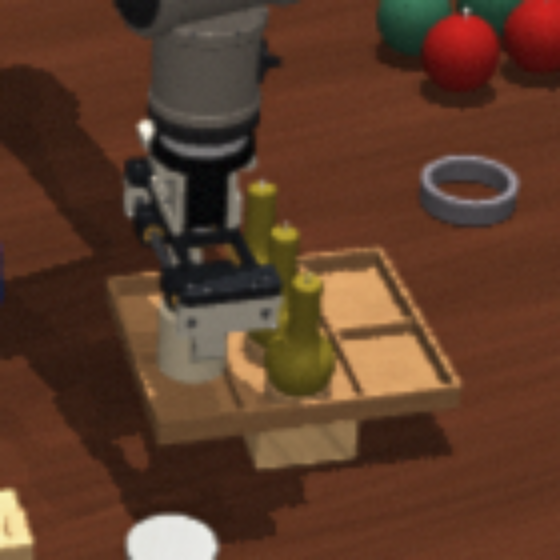

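The pillar hangs over the near right-bay cell at (195,340), and the pears are upright. I'll lower it and release.

Emit:
step_arm:
  plan:
    - [0.5, 0, 0.001, 0.012, 0]
    - [0.5, 0, 0.001, 0.02, 0]
    - [0.5, 0, 0.001, 0.025, 0]
    - [0.5, 0, 0.001, 0.0275, 0]
    - [0.5, 0, 0.001, 0.0285, 0]
    - [0.5, 0, 0.001, 0.0285, 0]
    - [-0.25, 0, 0.001, 0.0285, 0]
    - [-0.4, 0, 0.001, 0.0285, 0]
    - [-0.5, 0, 0.001, 0.0285, 0]
    - [-0.5, 0, 0.001, 0.0285, 0]
    - [-0.5, 0, 0.001, 0.01, 0]
    - [-0.5, 0, 0.001, -0.04, 0]
    - [-0.5, 0, 0.001, -0.09, 0]
    - [-0.5, 0, 0.001, -0.12, 0]
    - [-0.5, 0, 0.001, -0.12, 0]

```text
time: 43.85
tool_pos: [0.5988, 0.1114, 0.2216]
tool_rot: [3.136, -0.002, 1.361]
contact_force: [-0.1, 0.3, -0.8]
opening: 0.0687
grip_force: 0.0
```

```bash
cat >> h.py <<'E'
def placed(c):
    """pillar tops on the tray, in tray coords; tray floor plane"""
    hs=cv2.cvtColor(c['img'],cv2.COLOR_RGB2HSV); P=cloud(c)
    m=(hs[...,2]>110)&(hs[...,1]<75)&(P[...,2]>.088)&(P[...,2]<.115)&(P[...,1]>.02)&(P[...,1]<.4)&(P[...,0]>.4)&(P[...,0]<.72)
    for ce,s,l in blobs(m,30):
        w=ray(c,*ce,.099); d=w[:2]-(.5685,.2003); Q=P[l]; A=np.c_[Q[:,:2],np.ones(len(Q))]
        print('placed',s[4],w.round(4),'tray xy',(d@[.978,-.208]).round(4),(d@[.208,.978]).round(4),'z',np.median(Q[:,2]).round(4),'slope',np.linalg.lstsq(A,Q[:,2],rcond=None)[0][:2].round(2))
E
python3 -c "
from h import *
c=shot('scene','s16.png'); rings(c); placed(c); t=shot('top','t16.png'); placed(t); pillars(t); go(.4425,-.1227,.042,1.354)"
```

```text
ring 0 ball [0.5094 0.2147 0.0735] neck [0.5042 0.2162] at z 0.138 tilt 0.083
ring 1 ball [0.5644 0.2004 0.0757] neck [0.5687 0.2015] at z 0.139 tilt 0.071
ring 2 ball [0.6289 0.188  0.0744] neck [0.6333 0.1857] at z 0.139 tilt 0.076
placed 174 [0.6071 0.106  0.099 ] tray xy 0.0574 -0.0842 z 0.098 slope [-0.1   0.04]
pillar [390.2 247.8] [382 240  18  17 237] ray [ 0.4524 -0.2256  0.055 ] cloud [ 0.4517 -0.2255  0.0535]
pillar [357.  251.1] [349 243  17  17 235] ray [ 0.4426 -0.1226  0.055 ] cloud [ 0.443  -0.1226  0.0533]
pillar [429.3 255.9] [421 248  18  17 239] ray [ 0.4266 -0.3455  0.055 ] cloud [ 0.4263 -0.3455  0.0536]
shift -0.2611 -0.1024 0.1947 twist 0.007 | tcp [0.5971 0.1113 0.2179] yaw 1.361 open 0.0693 F [-0.44  0.04  0.03] t 43.95
```

Emit:
step_arm:
  plan:
    - [-0.565, -0.02, -0.01, 0, 0.007]
    - [-0.565, -0.07, -0.03, 0, 0.007]
    - [-0.565, -0.12, -0.05, 0, 0.007]
    - [-0.565, -0.17, -0.07, 0, 0.007]
    - [-0.565, -0.22, -0.09, 0, 0.007]
    - [-0.565, -0.255, -0.1, 0, 0.007]
    - [-0.565, -0.261, -0.1025, 0, 0.007]
    - [-0.565, -0.261, -0.1025, 0.04, 0.007]
    - [-0.565, -0.261, -0.1025, 0.09, 0.007]
    - [-0.565, -0.261, -0.1025, 0.14, 0.007]
    - [-0.565, -0.261, -0.1025, 0.18, 0.007]
    - [-0.565, -0.261, -0.1025, 0.193, 0.007]
    - [-0.565, -0.261, -0.1025, 0.194, 0.007]
    - [-0.565, -0.261, -0.1025, 0.194, 0.007]
  grip_force: 15

```text
time: 45.7
tool_pos: [0.4438, -0.1227, 0.0258]
tool_rot: [3.14, 0.0, 1.354]
contact_force: [0.2, -0.5, -0.1]
opening: 0.0718
grip_force: 0.0
```

```bash
python3 -c "
from h import *
go(.4425,-.1226,.044,1.354)"
```

```text
shift -0.0002 -0.0013 0.0006 twist 0.0 | tcp [ 0.4438 -0.1227  0.0258] yaw 1.354 open 0.0718 F [ 0.21 -0.49 -0.07] t 45.7
```

Emit:
step_arm:
  plan:
    - [0, 0, 0, 0, 0]
    - [0.5, 0, 0, 0, 0]
    - [0.5, 0, 0, 0, 0]
    - [0.5, 0, 0, 0, 0]
    - [0.5, 0, 0, -0.02, 0]
    - [0.5, 0, 0, -0.07, 0]
    - [0.5, 0, 0, -0.12, 0]
    - [0.5, 0, 0, -0.17, 0]
    - [0.5, 0, 0, -0.205, 0]
    - [0.5, 0, 0, -0.21, 0]
    - [0.5, 0, 0, -0.21, 0]

```text
time: 47.08
tool_pos: [0.4424, -0.1224, 0.2338]
tool_rot: [-3.14, -0.0, 1.354]
contact_force: [-1.1, 0.5, -2.0]
opening: 0.0537
grip_force: 15.0
```

```bash
python3 -c "
from h import *
go(.6313,.2697,.0898,1.361)"
```

```text
shift 0.4236 0.1 0.1628 twist -0.007 | tcp [ 0.4424 -0.1224  0.2338] yaw 1.354 open 0.0537 F [-1.07  0.54 -1.95] t 47.075
```

Emit:
step_arm:
  plan:
    - [0.5, 0.02, 0.005, 0, -0.007]
    - [0.5, 0.07, 0.02, 0, -0.007]
    - [0.5, 0.12, 0.03, 0, -0.007]
    - [0.5, 0.17, 0.04, 0, -0.007]
    - [0.5, 0.22, 0.055, 0, -0.007]
    - [0.5, 0.28, 0.07, 0, -0.007]
    - [0.5, 0.34, 0.085, 0, -0.007]
    - [0.5, 0.39, 0.095, 0, -0.007]
    - [0.5, 0.415, 0.1, 0, -0.007]
    - [0.5, 0.4236, 0.1, 0, -0.007]
    - [0.5, 0.4236, 0.1, 0, -0.007]
    - [0.5, 0.4236, 0.1, 0.04, -0.007]
    - [0.5, 0.4236, 0.1, 0.09, -0.007]
    - [0.5, 0.4236, 0.1, 0.13, -0.007]
    - [0.5, 0.4236, 0.1, 0.14, -0.007]
    - [0.5, 0.4236, 0.1, 0.14, -0.007]

```text
time: 49.08
tool_pos: [0.6321, 0.2688, 0.0954]
tool_rot: [3.141, -0.0, 1.36]
contact_force: [0.9, -0.2, -0.2]
opening: 0.0536
grip_force: 15.0
```

```bash
python3 -c "
from h import *
go(.6313,.2697,.0898,1.361)"
```

```text
shift 0.0007 -0.0009 0.0244 twist -0.001 | tcp [0.6321 0.2688 0.0954] yaw 1.36 open 0.0536 F [ 0.92 -0.22 -0.21] t 49.075
```

Emit:
step_arm:
  plan:
    - [0.5, 0.001, -0.001, 0.01, 0]
    - [0.5, 0.001, -0.001, 0.017, 0]
    - [0.5, 0.001, -0.001, 0.022, 0]
    - [0.5, 0.001, -0.001, 0.0245, 0]
    - [0.5, 0.001, -0.001, 0.0255, 0]
    - [0.5, 0.001, -0.001, 0.0255, 0]
    - [-0.25, 0.001, -0.001, 0.0255, 0]
    - [-0.4, 0.001, -0.001, 0.0255, 0]
    - [-0.5, 0.001, -0.001, 0.0255, 0]
    - [-0.5, 0.001, -0.001, 0.0255, 0]
    - [-0.5, 0.001, -0.001, 0.01, 0]
    - [-0.5, 0.001, -0.001, -0.04, 0]
    - [-0.5, 0.001, -0.001, -0.09, 0]
    - [-0.5, 0.001, -0.001, -0.14, 0]
    - [-0.5, 0.001, -0.001, -0.14, 0]

```text
time: 50.95
tool_pos: [0.6329, 0.2714, 0.2418]
tool_rot: [3.131, -0.006, 1.361]
contact_force: [0.0, -0.3, -0.4]
opening: 0.0684
grip_force: 0.0
```

```bash
python3 -c "
from h import *
c=shot('scene','s17.png'); rings(c); placed(c); t=shot('top','t17.png'); placed(t); pillars(t); go(.4523,-.2257,.044,1.354)"
```

```text
ring 0 ball [0.5089 0.2146 0.0739] neck [0.5042 0.216 ] at z 0.137 tilt 0.077
ring 1 ball [0.5652 0.1998 0.0757] neck [0.5692 0.2007] at z 0.139 tilt 0.066
ring 2 ball [0.6287 0.1879 0.0758] neck [0.6331 0.1848] at z 0.139 tilt 0.086
placed 157 [0.6404 0.2646 0.099 ] tray xy 0.0569 0.0778 z 0.0973 slope [-0.04  0.06]
placed 178 [0.6068 0.1067 0.099 ] tray xy 0.0569 -0.0836 z 0.0976 slope [-0.06  0.04]
placed 233 [0.6303 0.2694 0.099 ] tray xy 0.046 0.0804 z 0.0979 slope [-0.01  0.01]
placed 237 [0.5975 0.111  0.099 ] tray xy 0.047 -0.0813 z 0.0979 slope [-0.  0.]
pillar [390.2 247.8] [382 240  18  17 235] ray [ 0.4523 -0.2257  0.055 ] cloud [ 0.4517 -0.2254  0.0534]
pillar [429.3 255.9] [421 248  18  17 240] ray [ 0.4267 -0.3456  0.055 ] cloud [ 0.4264 -0.3458  0.053 ]
shift -0.5228 -0.0712 0.2107 twist 0.007 | tcp [0.631  0.2708 0.2359] yaw 1.361 open 0.0688 F [-0.5   0.   -0.63] t 51.05
```

Emit:
step_arm:
  plan:
    - [-0.565, -0.03, -0.005, 0, 0.007]
    - [-0.565, -0.09, -0.01, 0, 0.007]
    - [-0.565, -0.15, -0.02, 0, 0.007]
    - [-0.565, -0.21, -0.03, 0, 0.007]
    - [-0.565, -0.27, -0.04, 0, 0.007]
    - [-0.565, -0.33, -0.05, 0, 0.007]
    - [-0.565, -0.39, -0.055, 0, 0.007]
    - [-0.565, -0.45, -0.065, 0, 0.007]
    - [-0.565, -0.5, -0.07, 0, 0.007]
    - [-0.565, -0.5225, -0.071, 0, 0.007]
    - [-0.565, -0.5225, -0.071, 0.01, 0.007]
    - [-0.565, -0.5225, -0.071, 0.06, 0.007]
    - [-0.565, -0.5225, -0.071, 0.11, 0.007]
    - [-0.565, -0.5225, -0.071, 0.16, 0.007]
    - [-0.565, -0.5225, -0.071, 0.2, 0.007]
    - [-0.565, -0.5225, -0.071, 0.21, 0.007]
    - [-0.565, -0.5225, -0.071, 0.21, 0.007]

```text
time: 53.18
tool_pos: [0.4526, -0.2246, 0.0245]
tool_rot: [-3.14, -0.001, 1.355]
contact_force: [-0.2, -0.5, -0.3]
opening: 0.0721
grip_force: 0.0
```

```bash
python3 -c "
from h import *
go(.4523,-.2257,.044,1.354)"
```

```text
shift -0.0011 -0.0 -0.0007 twist 0.001 | tcp [ 0.4526 -0.2246  0.0245] yaw 1.355 open 0.0721 F [-0.17 -0.49 -0.26] t 53.175
```

Emit:
step_arm:
  plan:
    - [0, -0.001, 0, 0, 0]
    - [0.5, -0.001, 0, 0, 0]
    - [0.5, -0.001, 0, 0, 0]
    - [0.5, -0.001, 0, 0, 0]
    - [0.5, -0.001, 0, -0.02, 0]
    - [0.5, -0.001, 0, -0.07, 0]
    - [0.5, -0.001, 0, -0.12, 0]
    - [0.5, -0.001, 0, -0.17, 0]
    - [0.5, -0.001, 0, -0.205, 0]
    - [0.5, -0.001, 0, -0.21, 0]
    - [0.5, -0.001, 0, -0.21, 0]

```text
time: 54.55
tool_pos: [0.452, -0.2262, 0.2339]
tool_rot: [-3.141, -0.0, 1.354]
contact_force: [0.6, 0.3, -1.0]
opening: 0.0538
grip_force: 15.0
```

```bash
python3 -c "
from h import *
go(.5057,.1309,.0898,1.361)"
```

```text
shift 0.3603 -0.0244 0.1629 twist -0.007 | tcp [ 0.452  -0.2262  0.2339] yaw 1.354 open 0.0538 F [ 0.65  0.26 -0.97] t 54.55
```

Emit:
step_arm:
  plan:
    - [0.5, 0.03, 0, 0, -0.007]
    - [0.5, 0.08, -0.005, 0, -0.007]
    - [0.5, 0.13, -0.01, 0, -0.007]
    - [0.5, 0.19, -0.015, 0, -0.007]
    - [0.5, 0.25, -0.02, 0, -0.007]
    - [0.5, 0.3, -0.0245, 0, -0.007]
    - [0.5, 0.345, -0.0245, 0, -0.007]
    - [0.5, 0.36, -0.0245, 0, -0.007]
    - [0.5, 0.36, -0.0245, 0, -0.007]
    - [0.5, 0.36, -0.0245, 0.03, -0.007]
    - [0.5, 0.36, -0.0245, 0.08, -0.007]
    - [0.5, 0.36, -0.0245, 0.125, -0.007]
    - [0.5, 0.36, -0.0245, 0.14, -0.007]
    - [0.5, 0.36, -0.0245, 0.14, -0.007]
    - [0.5, 0.36, -0.0245, 0.14, -0.007]

```text
time: 56.42
tool_pos: [0.5073, 0.1301, 0.0964]
tool_rot: [3.139, -0.001, 1.36]
contact_force: [0.1, -0.3, -1.0]
opening: 0.0538
grip_force: 15.0
```

```bash
python3 -c "
from h import *
go(.5057,.1309,.0898,1.361)"
```

```text
shift 0.0004 -0.0017 0.0254 twist -0.001 | tcp [0.5073 0.1301 0.0964] yaw 1.36 open 0.0538 F [ 0.11 -0.35 -1.  ] t 56.425
```

Emit:
step_arm:
  plan:
    - [0.5, 0.0005, -0.001, 0.01, 0]
    - [0.5, 0.0005, -0.001, 0.017, 0]
    - [0.5, 0.0005, -0.001, 0.022, 0]
    - [0.5, 0.0005, -0.001, 0.025, 0]
    - [0.5, 0.0005, -0.001, 0.0265, 0]
    - [0.5, 0.0005, -0.001, 0.0265, 0]
    - [-0.25, 0.0005, -0.001, 0.0265, 0]
    - [-0.35, 0.0005, -0.001, 0.0265, 0]
    - [-0.4, 0.0005, -0.001, 0.0265, 0]
    - [-0.4, 0.0005, -0.001, 0.0265, 0]
    - [-0.4, 0.0005, -0.001, 0.01, 0]
    - [-0.4, 0.0005, -0.001, -0.04, 0]
    - [-0.4, 0.0005, -0.001, -0.09, 0]
    - [-0.4, 0.0005, -0.001, -0.14, 0]
    - [-0.4, 0.0005, -0.001, -0.14, 0]

```text
time: 58.3
tool_pos: [0.5071, 0.1314, 0.2388]
tool_rot: [3.133, -0.003, 1.361]
contact_force: [0.6, 0.5, -0.7]
opening: 0.0643
grip_force: 0.0
```

```bash
python3 -c "
from h import *
c=shot('scene','s18.png'); rings(c); t=shot('top','t18.png'); placed(t); pillars(t); go(.4267,-.3456,.044,1.354)"
```

```text
ring 0 ball [0.5076 0.2142 0.0739] neck [0.5049 0.216 ] at z 0.138 tilt 0.051
ring 1 ball [0.5661 0.2001 0.0745] neck [0.5693 0.2014] at z 0.139 tilt 0.053
ring 2 ball [0.6284 0.1877 0.0752] neck [0.6337 0.1858] at z 0.139 tilt 0.087
placed 144 [0.639 0.27  0.099] tray xy 0.0544 0.0828 z 0.0982 slope [-0.04  0.01]
placed 83 [0.595  0.0967 0.099 ] tray xy 0.0475 -0.0958 z 0.0977 slope [0.   0.12]
placed 32 [0.505  0.1099 0.099 ] tray xy -0.0433 -0.1016 z 0.0984 slope [-0.01 -0.25]
pillar [429.3 255.9] [421 248  18  17 240] ray [ 0.4266 -0.3455  0.055 ] cloud [ 0.4263 -0.3454  0.0531]
shift -0.4825 0.0229 0.2092 twist 0.007 | tcp [0.5049 0.1311 0.2344] yaw 1.361 open 0.0643 F [-0.11  0.14 -0.05] t 58.4
```

Emit:
step_arm:
  plan:
    - [-0.565, -0.03, 0, 0, 0.007]
    - [-0.565, -0.09, 0.005, 0, 0.007]
    - [-0.565, -0.15, 0.01, 0, 0.007]
    - [-0.565, -0.21, 0.015, 0, 0.007]
    - [-0.565, -0.27, 0.02, 0, 0.007]
    - [-0.565, -0.33, 0.023, 0, 0.007]
    - [-0.565, -0.39, 0.023, 0, 0.007]
    - [-0.565, -0.44, 0.023, 0, 0.007]
    - [-0.565, -0.475, 0.023, 0, 0.007]
    - [-0.565, -0.4825, 0.023, 0, 0.007]
    - [-0.565, -0.4825, 0.023, 0.01, 0.007]
    - [-0.565, -0.4825, 0.023, 0.06, 0.007]
    - [-0.565, -0.4825, 0.023, 0.11, 0.007]
    - [-0.565, -0.4825, 0.023, 0.16, 0.007]
    - [-0.565, -0.4825, 0.023, 0.2, 0.007]
    - [-0.565, -0.4825, 0.023, 0.209, 0.007]
    - [-0.565, -0.4825, 0.023, 0.209, 0.007]

```text
time: 60.52
tool_pos: [0.4274, -0.3448, 0.0258]
tool_rot: [-3.141, -0.001, 1.355]
contact_force: [-0.3, -0.2, -0.8]
opening: 0.0717
grip_force: 0.0
```

```bash
python3 -c "
from h import *
go(.4266,-.3456,.044,1.354)"
```

```text
shift -0.001 -0.0006 0.0006 twist 0.001 | tcp [ 0.4274 -0.3448  0.0258] yaw 1.355 open 0.0717 F [-0.26 -0.21 -0.77] t 60.525
```

Emit:
step_arm:
  plan:
    - [0, -0.001, 0, 0, 0]
    - [0.5, -0.001, 0, 0, 0]
    - [0.5, -0.001, 0, 0, 0]
    - [0.5, -0.001, 0, 0, 0]
    - [0.5, -0.001, 0, -0.02, 0]
    - [0.5, -0.001, 0, -0.07, 0]
    - [0.5, -0.001, 0, -0.12, 0]
    - [0.5, -0.001, 0, -0.17, 0]
    - [0.5, -0.001, 0, -0.205, 0]
    - [0.5, -0.001, 0, -0.21, 0]
    - [0.5, -0.001, 0, -0.21, 0]

```text
time: 61.9
tool_pos: [0.4264, -0.3463, 0.2348]
tool_rot: [-3.141, -0.001, 1.354]
contact_force: [0.2, 0.3, -1.3]
opening: 0.0537
grip_force: 15.0
```

```bash
python3 -c "
from h import *
go(.5393,.2893,.0898,1.361); placed(shot('top','t19.png'))"
```

```text
shift 0.645 -0.0267 0.1638 twist -0.007 | tcp [ 0.4264 -0.3463  0.2348] yaw 1.354 open 0.0537 F [ 0.17  0.26 -1.26] t 61.9
placed 240 [0.6296 0.2691 0.099 ] tray xy 0.0454 0.08 z 0.0983 slope [0.03 0.01]
placed 236 [0.5975 0.111  0.099 ] tray xy 0.0469 -0.0813 z 0.0981 slope [0.01 0.01]
placed 247 [0.5047 0.1302 0.099 ] tray xy -0.0478 -0.0818 z 0.0976 slope [0.03 0.  ]
```

Emit:
step_arm:
  plan:
    - [0.5, 0.03, 0, 0, -0.007]
    - [0.5, 0.09, -0.005, 0, -0.007]
    - [0.5, 0.15, -0.01, 0, -0.007]
    - [0.5, 0.21, -0.015, 0, -0.007]
    - [0.5, 0.27, -0.02, 0, -0.007]
    - [0.5, 0.33, -0.0265, 0, -0.007]
    - [0.5, 0.39, -0.0265, 0, -0.007]
    - [0.5, 0.45, -0.0265, 0, -0.007]
    - [0.5, 0.51, -0.0265, 0, -0.007]
    - [0.5, 0.57, -0.0265, 0, -0.007]
    - [0.5, 0.61, -0.0265, 0, -0.007]
    - [0.5, 0.635, -0.0265, 0, -0.007]
    - [0.5, 0.645, -0.0265, 0, -0.007]
    - [0.5, 0.645, -0.0265, 0, -0.007]
    - [0.5, 0.645, -0.0265, 0.03, -0.007]
    - [0.5, 0.645, -0.0265, 0.08, -0.007]
    - [0.5, 0.645, -0.0265, 0.125, -0.007]
    - [0.5, 0.645, -0.0265, 0.14, -0.007]
    - [0.5, 0.645, -0.0265, 0.14, -0.007]

```text
time: 64.32
tool_pos: [0.5398, 0.2882, 0.0957]
tool_rot: [-3.141, 0.001, 1.36]
contact_force: [0.9, -0.3, -0.6]
opening: 0.0536
grip_force: 15.0
```

```bash
python3 -c "
from h import *
go(.5393,.2893,.0898,1.361)"
```

```text
shift 0.0009 -0.0008 0.0247 twist -0.001 | tcp [0.5398 0.2882 0.0957] yaw 1.36 open 0.0536 F [ 0.89 -0.31 -0.63] t 64.325
```

Emit:
step_arm:
  plan:
    - [0.5, 0.001, -0.001, 0.01, 0]
    - [0.5, 0.001, -0.001, 0.017, 0]
    - [0.5, 0.001, -0.001, 0.022, 0]
    - [0.5, 0.001, -0.001, 0.025, 0]
    - [0.5, 0.001, -0.001, 0.026, 0]
    - [0.5, 0.001, -0.001, 0.026, 0]
    - [-0.25, 0.001, -0.001, 0.026, 0]
    - [-0.35, 0.001, -0.001, 0.026, 0]
    - [-0.4, 0.001, -0.001, 0.026, 0]
    - [-0.4, 0.001, -0.001, 0.026, 0]
    - [-0.4, 0.001, -0.001, 0.01, 0]
    - [-0.4, 0.001, -0.001, -0.04, 0]
    - [-0.4, 0.001, -0.001, -0.09, 0]
    - [-0.4, 0.001, -0.001, -0.14, 0]
    - [-0.4, -0.06, -0.001, -0.16, 0]
    - [-0.4, -0.12, -0.001, -0.16, 0]
    - [-0.4, -0.18, -0.001, -0.16, 0]
    - [-0.4, -0.24, -0.001, -0.16, 0]
    - [-0.4, -0.3, -0.001, -0.16, 0]
    - [-0.4, -0.32, -0.001, -0.16, 0]

```text
time: 66.82
tool_pos: [0.4714, -0.0265, 0.2571]
tool_rot: [3.14, 0.001, 1.358]
contact_force: [-0.3, 0.3, 0.0]
opening: 0.0643
grip_force: 0.0
```

```bash
python3 -c "
from h import *
c=shot('scene','s20.png'); rings(c); t=shot('top','t20.png'); placed(t); go(.6,.2,.3)
P=cloud(t); m=(P[...,2]>.1)
cv2.imwrite('pics/s20c.png',np.hstack([cv2.resize(q[:,:,::-1],(395,395)) for q in (c['img'][120:240,320:440],t['img'][160:260,200:300])]))"
```

```text
ring 0 ball [0.509  0.2145 0.0742] neck [0.5048 0.2156] at z 0.138 tilt 0.067
ring 1 ball [0.5647 0.2009 0.0765] neck [0.5689 0.2016] at z 0.139 tilt 0.068
ring 2 ball [0.6285 0.1878 0.0754] neck [0.6334 0.1855] at z 0.139 tilt 0.085
placed 240 [0.6296 0.2691 0.099 ] tray xy 0.0455 0.08 z 0.0979 slope [0.02 0.  ]
placed 241 [0.5972 0.1108 0.099 ] tray xy 0.0467 -0.0816 z 0.098 slope [0.02 0.01]
placed 247 [0.5388 0.2889 0.099 ] tray xy -0.0475 0.0804 z 0.0978 slope [-0.01  0.  ]
placed 248 [0.5046 0.13   0.099 ] tray xy -0.0478 -0.0821 z 0.0975 slope [-0.01  0.02]
shift 0.2477 0.0774 -0.0242 twist 0 | tcp [ 0.4719 -0.0257  0.257 ] yaw 1.357 open 0.0644 F [0.2  0.49 0.79] t 66.925
```

View pics/s20c.png

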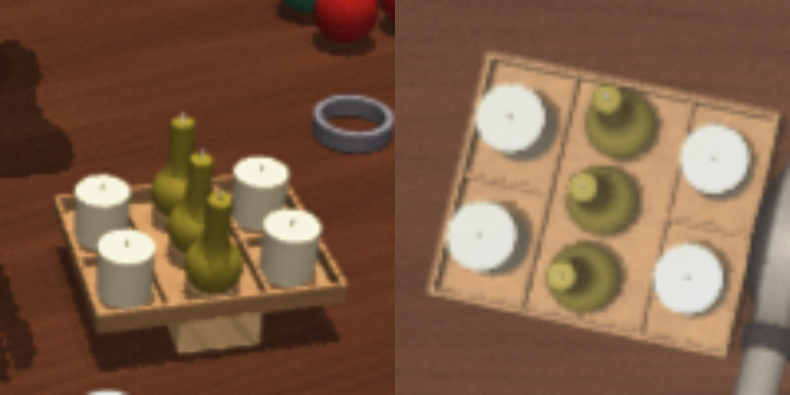

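The tray is fully loaded: four pillars stand in the four cells and three pears stand upright in the rings. It looks level, the tray is still centred, and the arm is clear.

```bash
python3 -c "
from cell import *
print(hand_in())"
```

```text
the job is handed in; nothing more can be done
None
```

I handed the job in at about 67 s of the 210 s limit: all three pears stand upright in the rings (tilt under 0.1 rad), the four pillars stand one to a cell, two at each end, the tray is level and centred, and I did not touch the jar, tape, small box or coloured look-alikes; no verdict came back.

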